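# Build up and start a culture chamber in the dry bath

## Task

Build up the culture chamber in the square pocket of the dry bath's block: the chamber body first, then every white spacer frame that is lying on the bench, then the steel top plate with its collar up, all lying flat and square in the pocket. Then close the lid fully, and only after that start the bath by turning the spring-return start knob clockwise to its stop and letting it spring back. Leave the beaker and the jar that stand among the parts where they are; if a part gets knocked aside, fetch it all the same.

Things in the scene. Friction and masses are not known exactly. Their poses are not given: they have to be found in the camera images.
- dry_bath: dry bath: white bench heater, fixed. Origin on the bench under the well's centre; own -x points to its front (control deck), +x to the lid hinge, z up. Housing from x -176 to +90 mm, y +-100. A well 134 mm square is sunk in its top (rim 106 mm above the bench, floor at 50) and holds the grey metal chamber block. The control deck, x -176 to -80 mm, is 70 mm high.
- pocket (a point): centre of the pocket's floor, 50 mm above the bench; axes as the dry bath's. Pocket 49 mm square, sides along x and y, walls 44 mm high with the upper 4 mm rounded as a lead-in. Only its corners are walled, by four pillars (block 104 mm square): a 34 mm wide finger slot, down to the floor, cuts the middle of each side along x and y; 15 mm of well floor lie outside the block.
- chamber_body: chamber body, a square aluminium tray, 46 x 46 x 10 mm, hollow (30 mm square, floor 3 mm, with a dark round window), sides along its x and y, origin at the centre of its underside, z up. About 45 g. Lies on the bench.
- spacer1: spacer frame: flat square white plastic frame, 46 x 46 x 7 mm with a 30 mm square opening, sides along its x and y, origin at the centre of its underside, z up. 18 g. Lies on the bench. Two to four such spacers, all alike, are present (None if absent).
- spacer2: spacer frame: flat square white plastic frame, 46 x 46 x 7 mm with a 30 mm square opening, sides along its x and y, origin at the centre of its underside, z up. 18 g. Lies on the bench. Two to four such spacers, all alike, are present (None if absent).
- spacer3: spacer frame: flat square white plastic frame, 46 x 46 x 7 mm with a 30 mm square opening, sides along its x and y, origin at the centre of its underside, z up. 18 g. Lies on the bench. Two to four such spacers, all alike, are present (None if absent).
- spacer4: spacer frame: flat square white plastic frame, 46 x 46 x 7 mm with a 30 mm square opening, sides along its x and y, origin at the centre of its underside, z up. 18 g. Lies on the bench. Two to four such spacers, all alike, are present (None if absent).
- top_plate: top plate: square steel plate, 46 x 46 x 6 mm, sides along its x and y, with a round central collar 18 mm across standing 10 mm above it (16 mm in all), origin at the centre of its underside, z up. About 70 g. Lies on the bench, collar up.
- lid (a joint): the bath's lid, a flat clear blue plate: 168 mm from hinge to front edge, 180 mm wide, 5 mm thick. Rad; 0 = closed (flat over the well, top 113 mm above the bench), grows as it opens, 1.57 upright, stop at 1.8; starts open at 1.35 to 1.7. Stiff hinge: it stays where it is left; about 2 N at the front edge moves it.
- lid_hinge (a point): middle of the hinge line, mid-thickness of the plate, 85 mm behind the pocket's centre (bath +x), 110.5 mm above the bench; the line runs along the bath's y. Its x points from the lid's front edge to the hinge, its z out of the outer (upper) face: closed, they agree with the bath's.
- lid_edge (a point): middle of the lid's front edge, at mid-thickness, 168 mm from lid_hinge; moves with the lid. A thin lip 60 mm wide, look only, sticks out 10 mm beyond it.
- start_knob (a joint): start knob on the control deck, rad: 0 at rest, grows when turned clockwise seen from above, hard stop at 1.05 (60 degrees). A spring pulls it back to 0 when let go; holding it at the stop takes about 0.12 N m.
- knob_grip (a point): point on the knob's vertical axis, 87 mm above the bench, 132 mm in front of the pocket's centre. On a round skirt (38 mm across, 6 mm high) stands a black grip bar, 38 mm long, 11 mm wide, top 98 mm above the bench, 28 mm above the deck; it lies along this point's x, which is the bath's x when at rest.
- beaker: small white plastic beaker, 46 mm across, 55 mm tall. Loose; not part of the job. Origin at the centre of its underside.
- jar: small amber glass jar with a cap, 42 mm across, 52 mm tall. Loose; not part of the job. Origin at the centre of its underside.
Mind the look-alikes: they are no part of the job. Leave any green or orange look-alike of the spacer2 alone. What is shaped like the spacer4 but pink is not meant.

How it is judged (in metres and radians):
On the way, in this order (a step that is already met when the one before it is completed fails the run):
1. the chamber body sits flat on the floor of the pocket (horizontal distance between chamber_body and pocket below 0.0035 m and z of chamber_body in the frame of pocket between -0.003 and 0.003 m and angle between chamber_body's own z axis and vertical below 0.06 rad), for 0.2 s.
2. every spacer present lies flat in the pocket on the body (all of step 1 and horizontal distance between each of spacer1, spacer2, spacer3, spacer4 and pocket below 0.0035 m and z of spacer1 in the frame of pocket between 0.0075 and 0.0335 m and angle between each of spacer1, spacer2, spacer3, spacer4's own z axis and vertical below 0.06 rad and z of spacer2 in the frame of pocket between 0.0075 and 0.0335 m and z of spacer3 in the frame of pocket between 0.0075 and 0.0335 m and z of spacer4 in the frame of pocket between 0.0075 and 0.0335 m), for 0.2 s.
3. the top plate lies flat in the pocket on the spacers, collar up (all of step 2 and horizontal distance between top_plate and pocket below 0.0035 m and z of top_plate in the frame of pocket between 0.021 and 0.041 m and angle between top_plate's own z axis and vertical below 0.06 rad and z of top_plate in the frame of spacer1 above 0.005 m and z of top_plate in the frame of spacer2 above 0.005 m and z of top_plate in the frame of spacer3 above 0.005 m and z of top_plate in the frame of spacer4 above 0.005 m), for 0.2 s.
4. the lid is closed over the stack (value of joint lid below 0.05 rad), for 0.2 s.
5. the start knob is turned to its stop (value of joint start_knob above 0.97 rad and value of joint lid below 0.05 rad), for 0.1 s.
At the end, for the whole second after the job is handed in: The body (within 3 mm of the pocket floor), every spacer present on it and the top plate above all the spacers lie in the pocket, each within 3.5 mm of its centre and within 0.06 rad of level; the lid is closed (below 0.05 rad) and the start knob has sprung back (below 0.1 rad) (all of step 3 and value of joint lid below 0.05 rad and value of joint start_knob below 0.1 rad and linear speed of top_plate below 0.02 m/s); the robot touches nothing.
It fails at once if the beaker or the jar is moved by more than 3 cm (distance of any of beaker, jar from where it was at the start of the episode above 0.03 m).
It fails at once if the start knob is turned while the lid is open (value of joint start_knob above 0.8 rad and value of joint lid above 0.1 rad).
Of spacer1, spacer2, spacer3, spacer4 only 2 to 4 are there at a start; the rules pass over those that are not, and their reading is None.
At some moment in a run one of chamber_body, spacer1, spacer2, spacer3, spacer4, top_plate may be knocked a few centimetres aside while the robot is not near it.
It also fails if it takes over 210 s, if anything falls off the work surface, if the arm or the gripper's body presses on something with over 40 N, if the wrist force passes 120 N, or if a joint passes its speed limit or range.

## Robot

A 6-joint arm with a two-finger parallel gripper is mounted at the origin on the work surface. World frame = base frame: x ahead of the robot, y to its left, z up, the work surface at z = 0. Lengths are in mm, angles in rad, forces in N, time in s.
With the tool pointing down it reaches from about 375 to 925 mm from the base axis. Payload 5.7 kg.
Tool frame: the origin (TCP) lies on the centre line of the jaws, within the pads' length; the fingertips stand 11 mm ahead of it and the grasp point (between the pads) lies 8 mm behind it (env.tips_ahead is the distance from the TCP to the fingertips, in mm); z points along the fingers, y is the line along which they close (so a half turn about z gives the same grasp; the last joint's range is limited). The gripper opens to 88 mm and grips with 3 to 60 N. Pads are 20 mm wide; open, the fingers measure 115 mm over their backs; the gripper's body (75 mm by 178 mm) begins 61 mm behind the grasp point.
Start: joints at [-1.416, 0.359, 1.51, -0, 1.272, -0.115], TCP at [159.909, -578.267, 233.623] pointing down, gripper open.
Joint ranges: [-2.97, 2.97], [-1.01, 2.36], [0.21, 2.38], [-0.96, 4.11], [0.2, 2.71], [-2.98, 2.98]. Speed limits (rad/s): [2.39, 2.39, 3.14, 3.14, 3.14, 3.14].

## Interface

Orientations are given as a unit quaternion [x, y, z, w].
In Python, from bench import env gives the robot as it stands. The module is installed in compiled form; this text tells all that it offers.
- The arm moves only by the tool servo_tool, never from a script. Its argument "commands" is a list of rows, each a list of 7 numbers: the opening, from 0 (shut) to 1 (fully open), then the shift along the tool's x, y, z normalised to -1 to 1, where 1 is 20 cm, then the turn, a rotation vector about the tool's x, y, z normalised to -1 to 1, where 1 is 180 degrees. In form: [[fingers, tx, ty, tz, ax, ay, az], ...]. A call has 1 to 12 rows; each row is the pose to reach, as a shift and turn from the pose commanded when the call began, along the tool's axes at that moment, turning the shorter way round; what a row does not reach only later rows make up. A row lasts 1/12 s, in which the tool goes at most 41.7 mm and 7.16 degrees, less where a joint would pass 70% of its speed; a pose out of reach is approached as far as the arm can. A call with a number of a shift or a turn outside -1 to 1 is refused whole. A call with a gripper value outside its range is refused whole. The fingers move at their own pace and stop on an object; "grip_force" is the grip in N (left out, the last holds). Time passes only in rows, so rows that repeat a pose let the fingers close. It gives the time, the measured TCP pose, the force, the opening and the grip force at its end, in the units of the state.
- env.get_state(): the state, without advancing time (a new reading comes with each control period).
- env.grab_frame(name): name is "side" or "top" or "wrist"; returns a dict with "frame" (420x560x3 uint8, red, green, blue), "fx", "fy", "cx", "cy" (pixels), "xyz" and "rotation" of the camera in the world; the wrist camera has in their place "mount" (4x4, takes a point from camera to tool coordinates, whose origin is the TCP and whose axes are the flange's). Camera axes: x right, y down, z forward; pixel columns grow to the right and rows downward; lengths in mm; the calibration is good to about 2 mm. A picture is of the moment at which its call begins: read the wrist's pose just before it. There is no depth.
- env.sign_off(): hands the job in; it is judged then, once.
Trained networks look in a picture, given as the dict that the camera call returned (one of the last four; its "shot" number tells which), for a name from the list of things; names that differ only in an ending like _2 or _b are one class to them, and where a whole thing is asked for, a point or a joint stands for the part that bears it (a point fixed in the world has none). Each returns a list of dicts, best first, with "score" (0 to 1); they miss things now and then, are a little off and sometimes report something else, mostly with a low value. They report only what shows in the picture. A call takes as long as a camera call. They do not tell look-alikes from the thing itself.
- env.recognise(picture, thing): "xy" ([column, row] as shares, 0 to 1, of the picture: columns of its width, rows of its height, amid what is visible of it).
- env.outline_of(picture, thing): "mask" (420x560 bool, what is visible of it) and "xy" ([column, row] as shares, 0 to 1, of the picture: columns of its width, rows of its height, amid what is visible of it).
- env.place_of(picture, thing): "xy" ([column, row] as shares, 0 to 1, of the picture: columns of its width, rows of its height: a listed point, or the origin of a listed thing).
The state is a dict: "t": time; "q": joint angles; "joint_velocities": joint speeds; "effort": joint torques, N m; "eef_pos": TCP position; "orientation": TCP orientation; "contact_force": force on the tool from outside, world axes, zero at the start; "wrist_torque": the same for the moment, N m; "width": finger opening in mm; "grip_force": force on a finger pad.
Only numpy, scipy, OpenCV 4.12 (cv2) and the standard library are available. Lean on these libraries where they do the work, as an engineer would, in place of code of your own. Each camera call takes 0.05 s, during which the arm holds its last target. There are 200 camera calls.

## Working session

There is one attempt and no reset: what is moved stays moved. The work goes in short steps, Python scripts to look and compute and a tool call to move; the robot and the scene stay as the last step left them, time stands still between calls to the robot, and variables do not carry over. Pictures are saved under pics/ and viewed, at most 14 in all, crops included, and the job is handed in when it is done.

Besides the shell and the picture viewer there is one more tool, called after "Call:" as name(argument=value, ...), one argument or row to a line, values as JSON. servo_tool: Moves the arm, as the interface text tells. Scaled input: -1 to 1 covers 20 cm each way for a shift and 180 degrees each way for a turn. Its arguments: {"type":"object","properties":{"commands":{"type":"array"},"grip_force":{"type":"number"}},"required":["commands"]}

```bash
mkdir -p pics; cat > h.py <<'E'
import numpy as np, cv2
from scipy.spatial.transform import Rotation as R
from bench import env
def grab(n):
    s=env.get_state(); f=env.grab_frame(n)
    if n=='wrist':
        M=np.array(f['mount']); Rt=R.from_quat(s['orientation']).as_matrix()
        f['C']=Rt@M[:3,3]+np.array(s['eef_pos']); f['RM']=Rt@M[:3,:3]
    else:
        f['C']=np.array(f['xyz'],float); r=np.array(f['rotation'],float)
        f['RM']=r if r.shape==(3,3) else R.from_quat(r).as_matrix()
    return f
def px2w(f,uv,z):
    d=f['RM']@np.array([(uv[0]-f['cx'])/f['fx'],(uv[1]-f['cy'])/f['fy'],1])
    return f['C']+d*(z-f['C'][2])/d[2]
def w2px(f,p):
    c=f['RM'].T@(np.array(p,float)-f['C']); return np.array([f['fx']*c[0]/c[2]+f['cx'],f['fy']*c[1]/c[2]+f['cy']])
def save(f,name,box=None,k=1):
    im=f['frame'][...,::-1]
    if box: im=im[box[1]:box[3],box[0]:box[2]]
    cv2.imwrite('pics/'+name,cv2.resize(im,None,fx=k,fy=k,interpolation=cv2.INTER_CUBIC))
E
python3 - <<'E'
from h import *
print(env.get_state())
for n in('top','side'):
    f=grab(n); save(f,n+'0.png'); print(n,f['C'],f['RM'].round(3).tolist(),f['fx'],f['fy'],f['cx'],f['cy'],f['shot'])
    for t,z in(('chamber_body',0),('spacer1',0),('top_plate',0),('beaker',0),('jar',0),('pocket',50),('lid_hinge',110.5),('knob_grip',87)):
        for d in env.place_of(f,t):
            uv=np.array(d['xy'])*[560,420]; print(t,round(d['score'],2),uv.round(1),px2w(f,uv,z).round(1))
E
```

```text
{'t': 0.0, 'q': array([-1.41609053e+00,  3.59498274e-01,  1.51142079e+00, -1.69765631e-06,
        1.27250583e+00, -1.15085242e-01]), 'joint_velocities': array([ 7.47973341e-05,  9.02768324e-04,  6.52418708e-04, -5.02353727e-04,
        1.04530604e-04, -2.38757147e-05]), 'effort': array([ 2.01007337e-03, -5.15374768e+01, -2.70724458e+01,  6.78458903e-02,
        3.51574388e-02, -1.58126977e-04]), 'eef_pos': array([ 159.8147263 , -577.62982214,  232.81801949]), 'orientation': array([ 9.90914938e-01,  1.34486974e-01, -1.89583925e-05, -9.15925675e-04]), 'contact_force': array([ 0.12649109, -0.17792226,  0.89996069]), 'wrist_torque': array([ 0.02839047,  0.0452815 , -0.00121687]), 'grip_force': 0.0, 'width': 88.08098840890753}
top [ 453.34672711   32.3247092  1071.17304909] [[0.027, -0.996, 0.089], [-0.999, -0.029, -0.018], [0.021, -0.089, -0.996]] 478.5594288868505 478.5594288868505 284.67191577454975 206.4292036781343 1
chamber_body 0.68 [434.5 214.8] [ 540.4 -326.2    0. ]
spacer1 0.76 [295.5 162.6] [649.9  -9.1   0. ]
spacer1 0.72 [383.3 165.1] [ 650.3 -209.1    0. ]
spacer1 0.72 [38
[... 697 characters left out ...]
205.3218496842178 2
chamber_body 0.68 [277.6 351.8] [ 534.3 -327.5    0. ]
spacer1 0.79 [335.9 306.3] [ 657.  -210.9    0. ]
spacer1 0.66 [246.9 244. ] [474.1  11.    0. ]
spacer1 0.65 [284.2 304.1] [ 552.7 -201.5    0. ]
spacer1 0.62 [324.2 248.4] [657.4 -11.4   0. ]
spacer1 0.59 [227.4 312.6] [ 438.6 -223.2    0. ]
spacer1 0.58 [324.6 273.7] [ 646.8 -106.2    0. ]
top_plate 0.8 [227.6 274.2] [ 433.3 -102.4    0. ]
beaker 0.7 [223.5 351.8] [ 436.3 -324.7    0. ]
jar 0.88 [276.8 272.4] [541.6 -98.9   0. ]
jar 0.55 [221.6 346.3] [ 432.1 -311.4    0. ]
pocket 0.67 [277.5 171.1] [558.3 296.1  50. ]
lid_hinge 0.93 [264.6 147.3] [522.3 326.4 110.5]
knob_grip 0.67 [289.6 186.3] [582.3 137.7  87. ]
```

```bash
python3 - <<'E'
from h import *
f=grab('top'); save(f,'top1.png',(80,110,480,320),2)
E
```

```text
(no output)
```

View pics/top1.png

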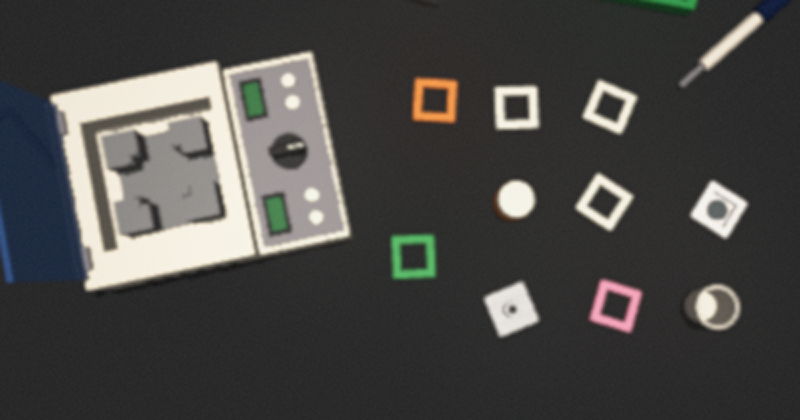

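View pics/side0.png

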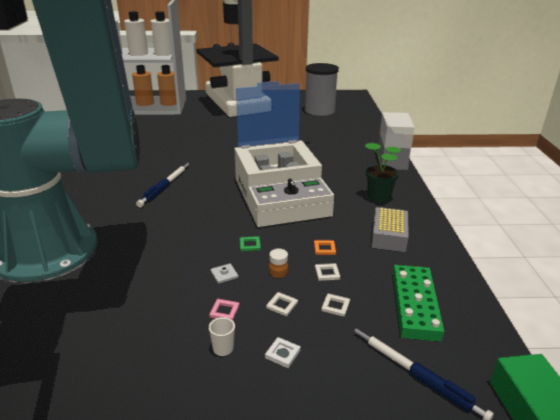

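Top crop shows square frames: white at (516,107), (610,107) and (604,202), which are the spacers. Orange (435,100), green (413,256) and pink (616,305) are look-alikes. The chamber body is at (718,209), the plate with collar at (511,309), the jar at (515,200) and the beaker at (712,307). The lid is open on the left. Only the three white frames fit "white spacer".

```bash
cat >> h.py <<'E'
def down(yaw):  # tool down, tool y axis (closing line) at world angle yaw
    y=np.array([np.cos(yaw),np.sin(yaw),0]); z=np.array([0,0,-1.]); x=np.cross(y,z)
    return R.from_matrix(np.c_[x,y,z])
def yawnow(s):
    y=R.from_quat(s['orientation']).as_matrix()[:,1]; return np.arctan2(y[1],y[0])
def near(yaw,ref,per=np.pi): return yaw-per*np.round((yaw-ref)/per)
def cmd(pts,yaw,start=None,syaw=None):
    """pts: list of world TCP positions; prints shift/turn normalised from the current pose"""
    s=env.get_state(); p0=np.array(s['eef_pos']) if start is None else np.array(start)
    r0=R.from_quat(s['orientation']) if syaw is None else down(syaw)
    yaws=yaw if isinstance(yaw,(list,tuple)) else [yaw]*len(pts)
    for p,y in zip(pts,yaws):
        t=r0.as_matrix().T@(np.array(p)-p0)/200; a=(r0.inv()*down(y)).as_rotvec()/np.pi
        print('cmd',np.array(p).round(1),[round(float(v),4) for v in (*t,*a)])
E
python3 - <<'E'
from h import *
f=grab('wrist'); print(np.array(f['mount']).round(3),f['fx'],f['cx'],f['cy']); s=env.get_state(); y=yawnow(s); print(y)
cmd([(560,-200,330),(480,-240,250)],[-np.pi/2]*2)
E
```

```text
[[-1.00000e-03 -9.53000e-01 -3.04000e-01  8.40810e+01]
 [ 1.00000e+00 -1.00000e-03  1.00000e-03  1.00600e+00]
 [-2.00000e-03 -3.04000e-01  9.53000e-01 -1.50895e+02]
 [ 0.00000e+00  0.00000e+00  0.00000e+00  1.00000e+00]] 290.87536596142115 282.19076175261074 207.56824748303015
-1.3009908437843913
cmd [ 560 -200  330] [2.4323, -1.2898, -0.4818, -0.0, 0.0, 0.0859]
cmd [ 480 -240  250] [1.9935, -1.2036, -0.0818, -0.0, 0.0, 0.0859]
```

Call:
servo_tool(
  commands=[
    [1, 0.78, -0.44, 0, 0, 0, 0],
    [1, 0.78, -0.44, 0, 0, 0, 0],
    [1, 0.78, -0.44, 0, 0, 0, 0],
    [1, 0.78, -0.44, 0, 0, 0, 0],
    [1, 0.78, -0.44, 0, 0, 0, 0],
    [1, 0.78, -0.44, 0, 0, 0, 0],
  ],
)

```text
t: 1.5
eef_pos: [288.7, -449.3, 233.8]
orientation: [0.991, 0.136, 0.0, -0.0]
contact_force: [-0.3, 0.2, -0.2]
width: 87.7
grip_force: 0.0
```

Call:
servo_tool(
  commands=[
    [1, 0.78, -0.44, 0, 0, 0, 0],
    [1, 0.78, -0.44, 0, 0, 0, 0],
    [1, 0.78, -0.44, 0, 0, 0, 0],
    [1, 0.78, -0.44, 0, 0, 0, 0],
    [1, 0.78, -0.44, 0, 0, 0, 0],
    [1, 0.78, -0.44, 0, 0, 0, 0],
  ],
)

```text
t: 2.0
eef_pos: [415.3, -324.7, 233.8]
orientation: [0.991, 0.136, 0.0, 0.0]
contact_force: [0.0, 0.0, 0.2]
width: 87.9
grip_force: 0.0
```

Call:
servo_tool(
  commands=[
    [1, 0.78, -0.44, 0, 0, 0, 0.086],
    [1, 0.78, -0.44, 0, 0, 0, 0.086],
    [1, 0.78, -0.44, 0, 0, 0, 0.086],
    [1, 0.78, -0.44, 0, 0, 0, 0.086],
    [1, 0.78, -0.44, 0, 0, 0, 0.086],
    [1, 0.78, -0.44, 0, 0, 0, 0.086],
    [1, 0.78, -0.44, 0, 0, 0, 0.086],
    [1, 0.78, -0.44, 0, 0, 0, 0.086],
  ],
)

```text
t: 2.67
eef_pos: [539.5, -201.1, 233.4]
orientation: [1.0, -0.001, -0.001, 0.0]
contact_force: [-0.5, -0.7, 0.6]
width: 87.9
grip_force: 0.0
```

```bash
cat >> h.py <<'E'
def square(f,d,z):
    """corner points of a mask's square, at height z -> centre, edge lengths, yaw mod 90"""
    m=d['mask'].astype(np.uint8); c=max(cv2.findContours(m,0,2)[0],key=cv2.contourArea)[:,0]
    w=np.array([px2w(f,p,z)[:2] for p in c]).astype(np.float32)
    (cx,cy),(a,b),an=cv2.minAreaRect(w); return np.array([cx,cy]),(a,b),np.radians(an)
E
python3 - <<'E'
from h import *
s=env.get_state();print(s['t'],s['eef_pos'],yawnow(s))
f=grab('wrist'); save(f,'w1.png')
for t,z in(('chamber_body',10),('spacer1',7),('top_plate',6)):
    for d in env.outline_of(f,t):
        c,ab,an=square(f,d,z); uv=np.array(d['xy'])*[560,420]; m=d['mask']
        print(t,round(d['score'],2),uv.round(),c.round(1),np.round(ab,1),np.degrees(an).round(1),f['frame'][m].mean(0).round())
for t,z in(('chamber_body',0),('spacer1',0),('top_plate',0),('beaker',0),('jar',0)):
    for d in env.place_of(f,t):
        uv=np.array(d['xy'])*[560,420]; print(t,round(d['score'],2),uv.round(1),px2w(f,uv,z).round(1))
E
```

```text
2.6667 [ 539.54243973 -201.12334266  233.42563359] -1.5722282332508801
chamber_body 0.72 [382. 178.] [ 543.5 -334.4] [49.3 46.3] 58.5 [237. 240. 239.]
spacer1 0.97 [191.  94.] [ 651.6 -107.4] [47.8 49.4] 3.0 [243. 243. 241.]
spacer1 0.96 [135. 234.] [481.1   2.5] [48.8 48.3] 2.7 [105. 222. 131.]
spacer1 0.93 [293. 182.] [ 547.9 -207.6] [47.3 48. ] 57.7 [235. 232. 223.]
spacer1 0.9 [295.  74.] [ 655.5 -212.6] [46.  46.4] 67.6 [254. 254. 254.]
spacer1 0.74 [294. 241.] [ 434.  -220.6] [47.3 49.8] 73.1 [242. 194. 208.]
spacer1 0.62 [ 21. 170.] [561.6 110.6] [101.8 243.2] 73.4 [189. 187. 173.]
top_plate 0.57 [219. 256.] [ 429.3 -109.3] [48.4 41.1] 22.9 [234. 234. 233.]
chamber_body 0.89 [377.6 180.1] [ 539.6 -331.3    0. ]
spacer1 0.91 [289.7  84. ] [ 659.5 -212.2    0. ]
spacer1 0.81 [293.1 251.7] [ 433.5 -218.5    0. ]
spacer1 0.7 [282.7 174.5] [ 547.5 -203.5    0. ]
spacer1 0.64 [205.3  92.9] [ 649.5 -108.4    0. ]
spacer1 0.55 [129.1  86.7] [656.8 -15.8   0. ]
spacer1 0.55 [135.3 223.4] [478.2   4.5   0. ]
top_plate 0.83 [213.5 253.8] [ 430.5 -102.2    0. ]
beaker 0.5 [360.8 251.9] [ 432.8 -317.3    0. ]
jar 0.68 [209.1 177.6] [ 543.6 -104.7    0. ]
jar 0.41 [204.3  93.8] [ 648.5 -107.     0. ]
```

View pics/w1.png

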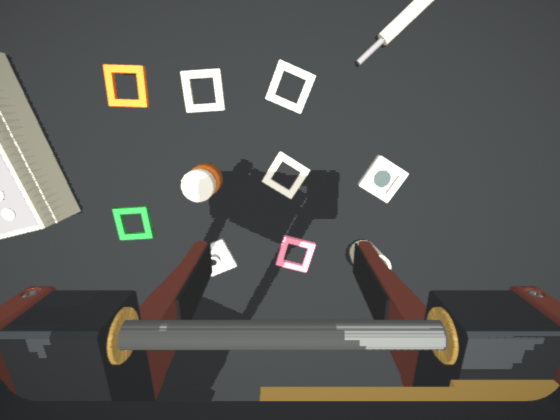

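The wrist view agrees: white frames at (202,90), (291,86) and (286,175), body at (382,178), plate at (219,258). Pink (294,253), green (132,223) and orange (126,86) are left alone. Next I'll look at the bath from close by.

```bash
python3 - <<'E'
from h import *
f=grab('side'); save(f,'s1.png',(120,20,480,290),2)
for n in 'lid_edge','lid_hinge':
  for d in env.place_of(f,n): print(n,d['score'],np.array(d['xy'])*[560,420])
cmd([(450,-50,300),(560,130,300)],[np.radians(15)]*2)
E
```

```text
lid_edge 0.66 [266.784  85.302]
lid_edge 0.4 [338.912 309.204]
lid_hinge 0.91 [266.896 145.698]
cmd [450 -50 300] [-0.4532, -0.7454, -0.3315, -0.0, -0.0, -0.5835]
cmd [560 130 300] [0.0965, -1.6456, -0.3315, -0.0, -0.0, -0.5835]
```

View pics/s1.png

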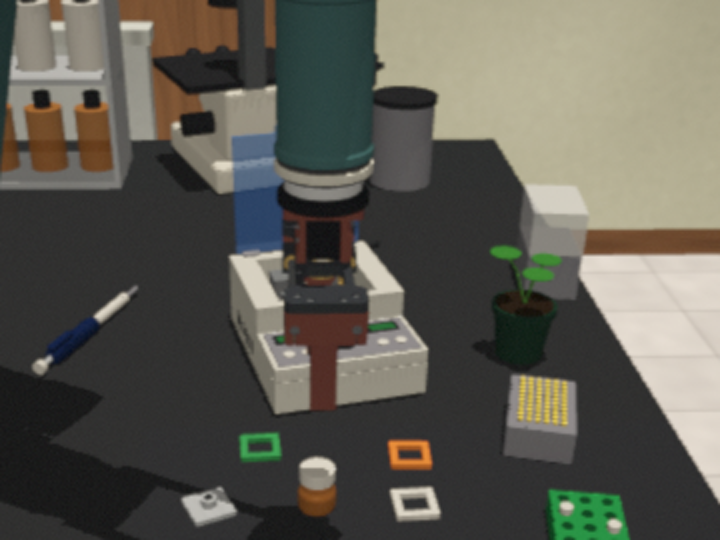

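The side view shows the gripper at (325,300), narrow along tool x and with no camera housing. The lid is roughly upright behind it.

Call:
servo_tool(
  commands=[
    [1, 0, -0.8, -0.33, 0, 0, -0.58],
    [1, 0, -0.8, -0.33, 0, 0, -0.58],
    [1, 0, -0.8, -0.33, 0, 0, -0.58],
    [1, 0, -0.8, -0.33, 0, 0, -0.58],
    [1, 0, -0.8, -0.33, 0, 0, -0.58],
    [1, 0, -0.8, -0.33, 0, 0, -0.58],
    [1, 0, -0.8, -0.33, 0, 0, -0.58],
    [1, 0, -0.8, -0.33, 0, 0, -0.58],
    [1, 0, -0.8, -0.33, 0, 0, -0.58],
    [1, 0, -0.8, -0.33, 0, 0, -0.58],
    [1, 0, -0.8, -0.33, 0, 0, -0.58],
    [1, 0, -0.8, -0.33, 0, 0, -0.58],
  ],
)

```text
t: 4.27
eef_pos: [540.7, -38.9, 299.7]
orientation: [0.73, 0.684, 0.0, -0.0]
contact_force: [0.7, 0.3, -0.3]
width: 87.8
grip_force: 0.0
```

```bash
python3 - <<'E'
from h import *
s=env.get_state();print(s['eef_pos'],yawnow(s))
cmd([(560,110,310)],[np.radians(15)])
E
```

```text
[540.66154236 -38.89518349 299.72358504] -0.06455785266760032
cmd [560 110 310] [0.7492, 0.0485, -0.0513, 0.0, -0.0, -0.1039]
```

Call:
servo_tool(
  commands=[
    [1, 0.75, 0.05, -0.05, 0, 0, -0.104],
    [1, 0.75, 0.05, -0.05, 0, 0, -0.104],
    [1, 0.75, 0.05, -0.05, 0, 0, -0.104],
    [1, 0.75, 0.05, -0.05, 0, 0, -0.104],
    [1, 0.75, 0.05, -0.05, 0, 0, -0.104],
    [1, 0.75, 0.05, -0.05, 0, 0, -0.104],
    [1, 0.75, 0.05, -0.05, 0, 0, -0.104],
  ],
)

```text
t: 4.85
eef_pos: [561.1, 109.4, 309.5]
orientation: [0.611, 0.792, -0.0, 0.0]
contact_force: [0.5, -0.8, 0.4]
width: 88.0
grip_force: 0.0
```

```bash
python3 - <<'E'
from h import *
s=env.get_state();print(s['eef_pos'],yawnow(s))
f=grab('wrist'); save(f,'w2.png')
for t,z in(('pocket',50),('lid_hinge',110.5),('lid_edge',278),('knob_grip',87)):
    for d in env.place_of(f,t):
        uv=np.array(d['xy'])*[560,420]; print(t,round(d['score'],2),uv.round(1),px2w(f,uv,z).round(1))
E
```

```text
[561.08625743 109.40892479 309.49364908] 0.2559832342944211
pocket 0.79 [308.9  51.2] [553.5 271.4  50. ]
knob_grip 0.81 [303.2 162.4] [581.  139.4  87. ]
```

View pics/w2.png

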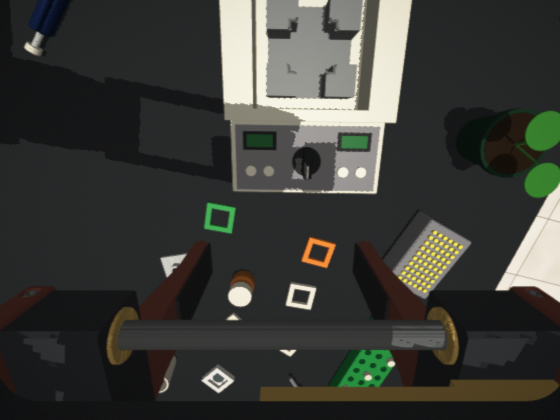

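The pocket sits at the picture's top edge (310,50) and the knob at (305,162). I'll move further over the bath.

Call:
servo_tool(
  commands=[
    [1, 0.45, 0, 0, 0, 0, 0],
    [1, 0.45, 0, 0, 0, 0, 0],
    [1, 0.45, 0, 0, 0, 0, 0],
    [1, 0.45, 0, 0, 0, 0, 0],
    [1, 0.45, 0, 0, 0, 0, 0],
  ],
)

```text
t: 5.52
eef_pos: [538.7, 196.3, 309.7]
orientation: [0.611, 0.792, -0.0, 0.0]
contact_force: [-0.2, -0.5, 1.3]
width: 87.9
grip_force: 0.0
```

```bash
python3 - <<'E'
from h import *
s=env.get_state();print(s['eef_pos'],yawnow(s))
f=grab('wrist'); save(f,'w3.png')
for t,z in(('pocket',50),('lid_hinge',110.5),('lid_edge',278),('knob_grip',87),('dry_bath',0)):
    for d in env.place_of(f,t):
        uv=np.array(d['xy'])*[560,420]; print(t,round(d['score'],2),uv.round(1),px2w(f,uv,z).round(1))
E
```

```text
[538.67310938 196.27336527 309.711342  ] 0.25629067881472534
pocket 0.82 [306.3 126.2] [553.4 269.7  50. ]
knob_grip 0.55 [302.8 226.9] [582.6 140.5  87. ]
dry_bath 0.7 [305.  125.8] [555.6 268.9   0. ]
```

View pics/w3.png

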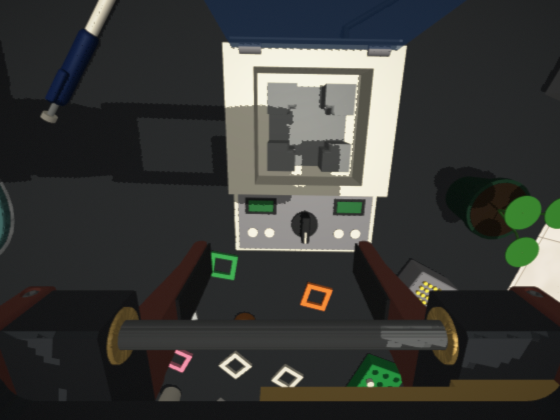

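```bash
cat > bath.py <<'E'
from h import *
from scipy.optimize import least_squares
L=[((-80,-100,106),(-80,100,106)),((-80,-100,106),(80,-100,106)),((-80,100,106),(80,100,106)),
((-176,-100,70),(-176,100,70)),((-172,-100,70),(-90,-100,70)),((-172,100,70),(-90,100,70))]
L+=[((s*67,-60,106),(s*67,60,106)) for s in(-1,1)]+[((-60,s*67,106),(60,s*67,106)) for s in(-1,1)]
for s in(-1,1):
    for a,b in((-50,-20),(20,50)): L+=[((s*52,a,94),(s*52,b,94)),((a,s*52,94),(b,s*52,94))]
def fit(f,p0,win=(10,6,4,3,3)):
    g=cv2.GaussianBlur(cv2.cvtColor(f['frame'],cv2.COLOR_RGB2GRAY).astype(np.float32),(0,0),1)
    gx,gy=cv2.Sobel(g,-1,1,0),cv2.Sobel(g,-1,0,1)
    def wp(p,q): c,s=np.cos(p[2]),np.sin(p[2]); return (p[0]+c*q[0]-s*q[1],p[1]+s*q[0]+c*q[1],q[2])
    p=np.array(p0,float)
    for w in win:
        obs=[]
        for a,b in L:
            a,b=np.array(a,float),np.array(b,float)
            n=w2px(f,wp(p,b))-w2px(f,wp(p,a)); n=np.array([-n[1],n[0]])/np.linalg.norm(n)
            for t in np.linspace(.03,.97,25):
                q=a+t*(b-a); u=w2px(f,wp(p,q)); k=np.arange(-w,w+.01,.25); P=u+k[:,None]*n
                if P.min()<1 or (P[:,0]>558).any() or (P[:,1]>280).any(): continue
                m=lambda G:cv2.remap(G,P[:,0].astype(np.float32),P[:,1].astype(np.float32),1).ravel()
                G=np.abs(m(gx)*n[0]+m(gy)*n[1]); i=G.argmax()
                if G[i]>40: obs.append((q,P[i],n))
        r=lambda p:[n@(w2px(f,wp(p,q))-u) for q,u,n in obs]
        o=least_squares(r,p,x_scale=[10,10,.1],loss='soft_l1',f_scale=.7); p=o.x
    return p,len(obs),np.median(np.abs(r(p)))
E
python3 - <<'E'
from bath import *
f=grab('wrist'); p,n,e=fit(f,(553.4,270,np.radians(104)))
print(p,np.degrees(p[2]),n,e)
im=f['frame'][...,::-1].copy()
c,s=np.cos(p[2]),np.sin(p[2])
for a,b in L:
    A,B=[w2px(f,(p[0]+c*q[0]-s*q[1],p[1]+s*q[0]+c*q[1],q[2])).round().astype(int).tolist() for q in(a,b)]
    cv2.line(im,A,B,(0,0,255),1)
cv2.imwrite('pics/w3b.png',cv2.resize(im[30:260,200:430],None,fx=2.5,fy=2.5,interpolation=cv2.INTER_CUBIC))
k=np.array([-132,0]);print('knob',p[0]-132*c,p[1]-132*s)
t=grab('top')
for d in env.place_of(t,'lid_edge'):
    uv=np.array(d['xy'])*[560,420]
    for an in np.arange(1.3,1.75,.05):
        q=(85-168*np.cos(an)); print(round(d['score'],2),uv.round(), round(an,2), w2px(t,(p[0]+c*q,p[1]+s*q,110.5+168*np.sin(an))).round())
E
```

```text
[554.47703674 268.37203052   1.80854035] 103.62172928280188 446 0.2557123724287204
knob 585.5644504558767 140.08495904298297
0.81 [ 77. 197.] 1.3 [112. 189.]
0.81 [ 77. 197.] 1.35 [106. 190.]
0.81 [ 77. 197.] 1.4 [101. 191.]
0.81 [ 77. 197.] 1.45 [ 96. 192.]
0.81 [ 77. 197.] 1.5 [ 91. 193.]
0.81 [ 77. 197.] 1.55 [ 85. 194.]
0.81 [ 77. 197.] 1.6 [ 80. 195.]
0.81 [ 77. 197.] 1.65 [ 75. 196.]
0.81 [ 77. 197.] 1.7 [ 71. 197.]
```

View pics/w3b.png

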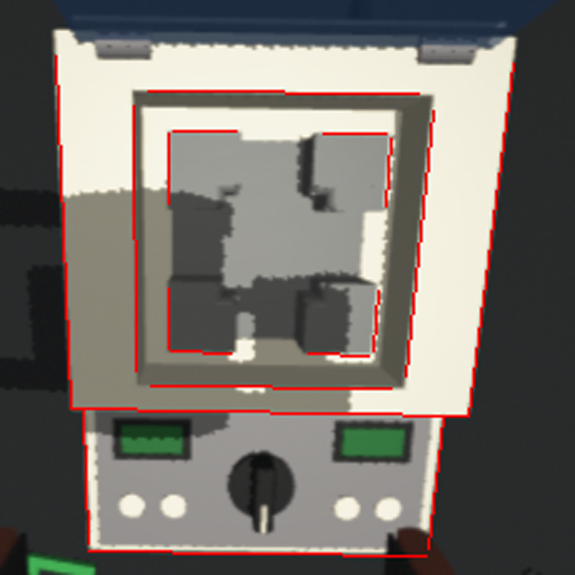

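The fit overlays the rim, well, block and deck edges to within a pixel. Pocket is at (554.5, 268.4), yaw 103.6°, and the lid at about 1.63 rad. Going to the chamber body.

```bash
python3 - <<'E'
from h import *
s=env.get_state()
cmd([(541.5,-333,160)],[np.radians(-31.5)])
E
```

```text
cmd [ 541.5 -333.   160. ] [-2.5649, -0.6536, 0.7483, -0.0, -0.0, 0.2561]
```

Call:
servo_tool(
  commands=[
    [0.75, -0.855, -0.218, 0, 0, 0, 0],
    [0.75, -0.855, -0.218, 0, 0, 0, 0],
    [0.75, -0.855, -0.218, 0, 0, 0, 0],
    [0.75, -0.855, -0.218, 0, 0, 0, 0],
    [0.75, -0.855, -0.218, 0, 0, 0, 0],
  ],
)

```text
t: 6.38
eef_pos: [539.6, 15.2, 309.8]
orientation: [0.613, 0.79, -0.001, 0.001]
contact_force: [0.2, -0.4, -0.1]
width: 66.2
grip_force: 0.0
```

Call:
servo_tool(
  commands=[
    [0.75, -0.855, -0.218, 0, 0, 0, 0],
    [0.75, -0.855, -0.218, 0, 0, 0, 0],
    [0.75, -0.855, -0.218, 0, 0, 0, 0],
    [0.75, -0.855, -0.218, 0, 0, 0, 0],
    [0.75, -0.855, -0.218, 0, 0, 0, 0],
  ],
)

```text
t: 6.8
eef_pos: [540.8, -161.5, 309.7]
orientation: [0.613, 0.79, -0.001, 0.001]
contact_force: [0.5, 0.3, -0.1]
width: 65.6
grip_force: 0.0
```

Call:
servo_tool(
  commands=[
    [0.75, -0.855, -0.218, 0.748, 0, 0, 0.256],
    [0.75, -0.855, -0.218, 0.748, 0, 0, 0.256],
    [0.75, -0.855, -0.218, 0.748, 0, 0, 0.256],
    [0.75, -0.855, -0.218, 0.748, 0, 0, 0.256],
    [0.75, -0.855, -0.218, 0.748, 0, 0, 0.256],
    [0.75, -0.855, -0.218, 0.748, 0, 0, 0.256],
    [0.75, -0.855, -0.218, 0.748, 0, 0, 0.256],
    [0.75, -0.855, -0.218, 0.748, 0, 0, 0.256],
    [0.75, -0.855, -0.218, 0.748, 0, 0, 0.256],
  ],
)

```text
t: 7.55
eef_pos: [541.9, -332.0, 159.8]
orientation: [0.872, 0.49, 0.0, -0.0]
contact_force: [-0.8, 0.0, -0.2]
width: 66.2
grip_force: 0.0
```

```bash
cat >> h.py <<'E'
def meas(f,xy,z,th=110,r=60):
    """bright blob nearest to expected world xy, square seen at top height z"""
    g=cv2.cvtColor(f['frame'],cv2.COLOR_RGB2GRAY); best=None
    cs,hi=cv2.findContours((g>th).astype(np.uint8),cv2.RETR_EXTERNAL,cv2.CHAIN_APPROX_NONE)
    out=[]
    for c in cs:
        if len(c)<30: continue
        w=np.array([px2w(f,p,z)[:2] for p in c[:,0]]).astype(np.float32)
        (x,y),(a,b),an=cv2.minAreaRect(w); d=np.hypot(x-xy[0],y-xy[1])
        if d<r and 30<min(a,b) and max(a,b)<62: out.append((d,np.array([x,y]),np.round((a,b),1),an%90, w))
    out.sort(key=lambda o:o[0])
    for o in out: print('blob',o[1].round(1),o[2],round(o[3],1))
    return out
E
python3 - <<'E'
from h import *
s=env.get_state();print(s['t'],s['eef_pos'],np.degrees(yawnow(s)))
f=grab('wrist'); save(f,'w4.png')
o=meas(f,(541,-333),10)
for d in env.place_of(f,'chamber_body'): print(d['score'],px2w(f,np.array(d['xy'])*[560,420],0))
E
```

```text
7.55 [ 541.90741877 -332.01026284  159.84403103] -31.336845073677903
blob [ 543.  -335.1] [48.  47.3] 58.6
0.67 [ 540.99067594 -334.66951307    0.        ]
```

View pics/w4.png

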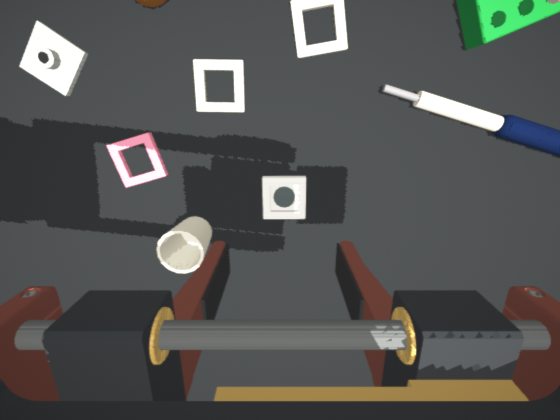

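The body is at (284,197) between the fingers, with the beaker well clear at (185,240).

```bash
python3 - <<'E'
from h import *
cmd([(542.8,-334.9,12.5),(542.8,-334.9,200)],[np.radians(-31.4)]*2)
E
```

```text
cmd [ 542.8 -334.9   12.5] [-0.0121, 0.0094, 0.7414, 0.0003, -0.0001, 0.0006]
cmd [ 542.8 -334.9  200. ] [-0.0119, 0.0103, -0.1961, 0.0003, -0.0001, 0.0006]
```

```bash
cat > tr.py <<'E'
from h import *
import json,sys
def load(): return json.load(open('pose.json'))
def replay(row,pose=None):
    p,q=pose or load(); r=R.from_quat(q); p=np.array(p)+r.apply(np.array(row[:3])*200); r=r*R.from_rotvec(np.array(row[3:])*np.pi)
    return [p.tolist(),r.as_quat().tolist()]
def did(*rows):
    for row in rows: json.dump(replay(row),open('pose.json','w'))
    p,q=load(); s=env.get_state(); print('cmd pose',np.round(p,2),'meas',np.round(s['eef_pos'],2),'dyaw',np.degrees((R.from_quat(q).inv()*R.from_quat(s['orientation'])).as_rotvec()).round(2))
def cgrab():
    f=grab('wrist'); p,q=load(); M=np.array(f['mount']); Rt=R.from_quat(q).as_matrix(); f['C']=Rt@M[:3,3]+p; f['RM']=Rt@M[:3,:3]; return f
def go(pts,yaws):
    p,q=load(); r0=R.from_quat(q)
    for P,y in zip(pts,yaws):
        t=r0.as_matrix().T@(np.array(P)-p)/200; a=(r0.inv()*down(np.radians(y))).as_rotvec()/np.pi
        print('cmd',np.round(P,1),[round(float(v),3) for v in (*t,*a)])
E
python3 - <<'E'
from tr import *
y=-1.416+.115
json.dump([[159.909,-578.267,233.623],down(y).as_quat().tolist()],open('pose.json','w'))
a=[.78,-.44,0,0,0,0]
did(a);did(a);did(a[:5]+[.086]);did([0,-.8,-.33,0,0,-.58]);did([.75,.05,-.05,0,0,-.104]);did([.45,0,0,0,0,0])
b=[-.855,-.218,0,0,0,0];did(b);did(b);did([-.855,-.218,.748,0,0,.256])
E
```

```text
cmd pose [ 286.81 -451.87  233.62] meas [ 542.3  -331.81  160.78] dyaw [-5.000e-02  4.000e-02 -4.325e+01]
cmd pose [ 413.71 -325.47  233.62] meas [ 542.3  -331.81  160.78] dyaw [-5.000e-02  4.000e-02 -4.325e+01]
cmd pose [ 540.61 -199.08  233.62] meas [ 542.3  -331.81  160.78] dyaw [-4.000e-02  4.000e-02 -5.873e+01]
cmd pose [540.67 -39.08 299.62] meas [ 542.3  -331.81  160.78] dyaw [-6.000e-02 -1.000e-02  4.567e+01]
cmd pose [513.11 108.71 309.62] meas [ 542.3  -331.81  160.78] dyaw [-6.000e-02 -2.000e-02  6.439e+01]
cmd pose [463.97 184.1  309.62] meas [ 542.3  -331.81  160.78] dyaw [-6.000e-02 -2.000e-02  6.439e+01]
cmd pose [520.82  17.04 309.62] meas [ 542.3  -331.81  160.78] dyaw [-6.000e-02 -2.000e-02  6.439e+01]
cmd pose [ 577.67 -150.02  309.62] meas [ 542.3  -331.81  160.78] dyaw [-6.000e-02 -2.000e-02  6.439e+01]
cmd pose [ 634.53 -317.08  160.02] meas [ 542.3  -331.81  160.78] dyaw [-6.000e-02  1.000e-02  1.831e+01]
```

```bash
python3 - <<'E'
from tr import *
y=-1.416+.115
json.dump([[159.909,-578.267,233.623],down(y).as_quat().tolist()],open('pose.json','w'))
a=[.78,-.44,0,0,0,0];b=[-.855,-.218,0,0,0,0]
for r in (a,a,a[:5]+[.086],[0,-.8,-.33,0,0,-.4773],[.75,.05,-.05,0,0,-.104],[.45,0,0,0,0,0],b,b): json.dump(replay(r),open('pose.json','w'))
did([-.855,-.218,.748,0,0,.256])
f=cgrab(); meas(f,(542,-334),10); go([(542.8,-334.9,12.5)],[-31.4])
E
```

```text
cmd pose [ 541.54 -332.5   160.02] meas [ 542.3  -331.81  160.78] dyaw [-0.05  0.02 -0.18]
blob [ 542.2 -335.5] [48.  47.5] 58.5
cmd [ 542.8 -334.9   12.5] [-0.007, 0.012, 0.738, 0.0, 0.0, -0.0]
```

Call:
servo_tool(
  commands=[
    [0.75, -0.01, 0.01, 0.2, 0, 0, 0],
    [0.75, -0.01, 0.01, 0.4, 0, 0, 0],
    [0.75, -0.01, 0.01, 0.6, 0, 0, 0],
    [0.75, -0.01, 0.01, 0.7, 0, 0, 0],
    [0.75, -0.01, 0.01, 0.738, 0, 0, 0],
    [0.75, -0.01, 0.01, 0.738, 0, 0, 0],
    [0, -0.01, 0.01, 0.738, 0, 0, 0],
    [0, -0.01, 0.01, 0.738, 0, 0, 0],
    [0, -0.01, 0.01, 0.738, 0, 0, 0],
    [0, -0.01, 0.01, 0.738, 0, 0, 0],
    [0, -0.01, 0.01, 0.738, 0, 0, 0],
    [0, -0.01, 0.01, 0.738, 0, 0, 0],
  ],
  grip_force=20,
)

```text
t: 8.7
eef_pos: [543.1, -335.4, 13.4]
orientation: [0.872, 0.489, 0.0, 0.001]
contact_force: [0.2, 1.8, 6.3]
width: 45.9
grip_force: 20.0
```

```bash
python3 - <<'E'
from tr import *
did([-.01,.01,.738,0,0,0]); s=env.get_state(); print(s['width'],s['grip_force'],s['contact_force'])
y=-1.416+.115; P=[[159.909,-578.267,233.623],down(y).as_quat().tolist()]
a=[.78,-.44,0,0,0,0]
for r in (a,a,a[:5]+[.086],[0,-.8,-.33,0,0,-.4773],[.75,.05,-.05,0,0,-.104],[.45,0,0,0,0,0]): P=replay(r,P)
print(P)
p,q=load(); a=np.array(p);a[2]=220
go([a,(554.4,268.3,220)],[-31.4,13.6])
E
```

```text
cmd pose [ 542.2  -335.25   12.42] meas [ 543.09 -335.42   13.43] dyaw [-0.09  0.01 -0.04]
45.8919697335477 20.00083800405264 [0.24828745 1.82680572 6.33734419]
[[538.6893673176747, 196.90860273571866, 309.623], [0.6114428621994502, 0.791288585956694, 0.0, 0.0]]
cmd [ 542.2 -335.2  220. ] [0.0, 0.0, -1.038, 0.0, 0.0, -0.0]
cmd [554.4 268.3 220. ] [2.606, -1.523, -1.038, 0.0, 0.0, -0.25]
```

Call:
servo_tool(
  commands=[
    [0, 0, 0, -0.15, 0, 0, 0],
    [0, 0, 0, -0.35, 0, 0, 0],
    [0, 0, 0, -0.56, 0, 0, 0],
    [0, 0.2, -0.1, -0.76, 0, 0, 0],
    [0, 0.4, -0.24, -0.9, 0, 0, 0],
    [0, 0.6, -0.35, -1, 0, 0, 0],
    [0, 0.87, -0.51, -1, 0, 0, 0],
    [0, 0.87, -0.51, -1, 0, 0, 0],
    [0, 0.87, -0.51, -1, 0, 0, 0],
  ],
)

```text
t: 9.45
eef_pos: [545.6, -129.2, 213.9]
orientation: [0.872, 0.49, 0.001, -0.0]
contact_force: [0.3, 0.1, -1.4]
width: 45.7
grip_force: 20.0
```

Call:
servo_tool(
  commands=[
    [0, 0.2, -0.11, 0, 0, 0, 0],
    [0, 0.4, -0.22, 0, 0, 0, 0],
    [0, 0.6, -0.35, 0, 0, 0, 0],
    [0, 0.8, -0.46, 0, 0, 0, 0],
    [0, 0.87, -0.51, 0, 0, 0, 0],
    [0, 0.87, -0.51, 0, 0, 0, 0],
  ],
)

```text
t: 9.95
eef_pos: [548.9, 73.9, 212.5]
orientation: [0.871, 0.491, 0.001, -0.001]
contact_force: [-0.3, 0.0, -0.5]
width: 45.7
grip_force: 20.0
```

Call:
servo_tool(
  commands=[
    [0, 0.2, -0.11, 0, 0, 0, -0.03],
    [0, 0.4, -0.22, 0, 0, 0, -0.06],
    [0, 0.6, -0.35, 0, 0, 0, -0.1],
    [0, 0.8, -0.46, 0, 0, 0, -0.13],
    [0, 0.866, -0.503, 0, 0, 0, -0.17],
    [0, 0.866, -0.503, 0, 0, 0, -0.2],
    [0, 0.866, -0.503, 0, 0, 0, -0.23],
    [0, 0.866, -0.503, 0, 0, 0, -0.25],
    [0, 0.866, -0.503, 0, 0, 0, -0.25],
    [0, 0.866, -0.503, 0, 0, 0, -0.25],
  ],
)

```text
t: 10.78
eef_pos: [554.4, 267.8, 212.4]
orientation: [0.62, 0.785, -0.0, -0.0]
contact_force: [-0.0, -0.5, 0.1]
width: 45.7
grip_force: 20.0
```

```bash
python3 - <<'E'
from tr import *
from bath import fit
did([.87,-.51,-1,0,0,0],[.87,-.51,0,0,0,0],[.866,-.503,0,0,0,-.25]); s=env.get_state(); print(s['width'],s['grip_force'])
f=cgrab(); save(f,'w5.png'); p,n,e=fit(f,(554.5,269,np.radians(103.56)),(5,4,3,3)); print(p,np.degrees(p[2]),n,e)
f=grab('wrist');p,n,e=fit(f,(554.5,269,np.radians(103.56)),(5,4,3,3)); print(p,np.degrees(p[2]),n,e)
go([(554.5,269,120),(554.5,269,63)],[13.56]*2)
E
```

```text
cmd pose [554.47 268.31 212.42] meas [554.36 267.76 212.37] dyaw [ 0.02 -0.01  0.1 ]
45.67395716281645 19.999673254787922
[553.21589247 273.36508209   1.81583646] 104.03976526541385 260 0.4800523973216895
[553.0432628  272.8741075    1.81418898] 103.94537181596205 260 0.4945673330603556
cmd [554.5 269.  120. ] [0.003, 0.001, 0.462, 0.0, 0.0, -0.0]
cmd [554.5 269.   63. ] [0.003, 0.001, 0.747, 0.0, 0.0, -0.0]
```

View pics/w5.png

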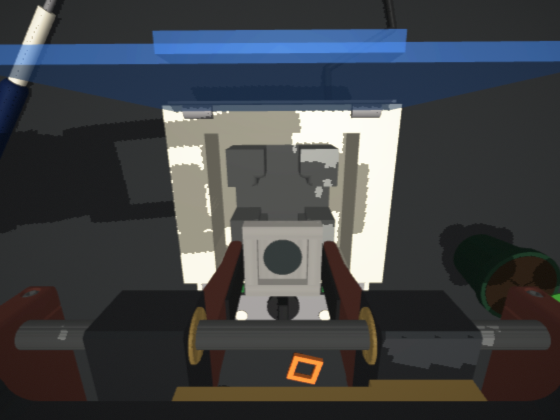

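The body is held square at (283,257) over the well, but the arm's shadow disturbs the edges. I'll overlay both estimates to see which is right.

```bash
python3 - <<'E'
from tr import *
from bath import L
f=cgrab(); ims=[]
pts=lambda p,q:(p[0]+np.cos(p[2])*q[0]-np.sin(p[2])*q[1],p[1]+np.sin(p[2])*q[0]+np.cos(p[2])*q[1],q[2])
for p in((554.5,269,np.radians(103.56)),(553.2,273.4,np.radians(104.04))):
    im=cv2.resize(f['frame'][90:300,150:420,::-1],None,fx=1.45*2,fy=2.9/1,interpolation=cv2.INTER_CUBIC) if 0 else cv2.resize(f['frame'][90:300,150:420,::-1],None,fx=1.48*1,fy=1.48,interpolation=cv2.INTER_CUBIC)
    for a,b in L+[((90,-100,106),(90,100,106))]:
        A,B=[((w2px(f,pts(p,q))-[150,90])*1.48).round().astype(int).tolist() for q in(a,b)]
        cv2.line(im,A,B,(0,0,255),1)
    ims.append(im)
cv2.imwrite('pics/w5b.png',np.hstack(ims))
c=(542.2,-335.25)
for d in env.outline_of(f,'chamber_body')[:2]: print(d['score'],[ (a.round(1) if hasattr(a,'round') else a) for a in square(f,d,210)])
E
```

```text
0.59 [array([554.4, 270.2]), (46.87992858886719, 50.965858459472656), np.float64(0.2)]
```

View pics/w5b.png

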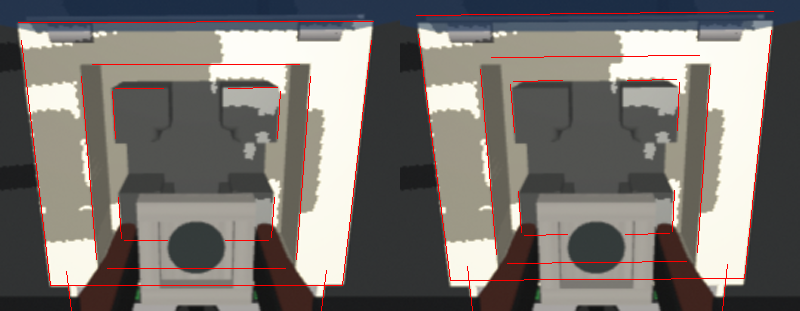

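The left overlay (the first estimate) matches every rim, well and block edge, so I'm keeping (554.5, 268.9). Lowering.

Call:
servo_tool(
  commands=[
    [0, 0.002, 0, 0.15, 0, 0, 0],
    [0, 0.002, 0, 0.3, 0, 0, 0],
    [0, 0.002, 0, 0.42, 0, 0, 0],
    [0, 0.002, 0, 0.5, 0, 0, 0],
    [0, 0.002, 0, 0.53, 0, 0, 0],
    [0, 0.002, 0, 0.56, 0, 0, 0],
    [0, 0.002, 0, 0.59, 0, 0, 0],
    [0, 0.002, 0, 0.62, 0, 0, 0],
    [0, 0.002, 0, 0.62, 0, 0, 0],
  ],
)

```text
t: 11.73
eef_pos: [554.2, 268.6, 88.2]
orientation: [0.619, 0.786, -0.0, -0.0]
contact_force: [-0.3, -0.1, -0.7]
width: 45.9
grip_force: 20.0
```

Call:
servo_tool(
  commands=[
    [0, 0, 0, 0.03, 0, 0, 0],
    [0, 0, 0, 0.06, 0, 0, 0],
    [0, 0, 0, 0.09, 0, 0, 0],
    [0, 0, 0, 0.11, 0, 0, 0],
    [0, 0, 0, 0.125, 0, 0, 0],
    [0, 0, 0, 0.125, 0, 0, 0],
  ],
)

```text
t: 12.23
eef_pos: [554.1, 268.7, 63.3]
orientation: [0.619, 0.786, -0.0, -0.0]
contact_force: [1.2, 0.1, -0.7]
width: 45.7
grip_force: 20.0
```

Call:
servo_tool(
  commands=[
    [0.65, 0, 0, 0, 0, 0, 0],
    [0.65, 0, 0, 0, 0, 0, 0],
    [0.65, 0, 0, 0, 0, 0, 0],
    [0.65, 0, 0, 0, 0, 0, 0],
    [0.65, 0, 0, -0.1, 0, 0, 0],
    [0.65, 0, 0, -0.25, 0, 0, 0],
    [0.65, 0, 0, -0.45, 0, 0, 0],
    [0.65, 0, 0, -0.65, 0, 0, 0],
    [0.65, -0.1, 0, -0.85, 0, 0, 0],
    [0.65, -0.3, 0, -0.85, 0, 0, 0],
    [0.65, -0.3, 0, -0.85, 0, 0, 0],
  ],
)

```text
t: 13.15
eef_pos: [571.8, 205.9, 237.3]
orientation: [0.619, 0.785, 0.002, 0.004]
contact_force: [-0.1, 0.6, -0.5]
width: 57.0
grip_force: 0.0
```

```bash
python3 - <<'E'
from tr import *
did([.002,0,.62,0,0,0],[0,0,.125,0,0,0],[-.3,0,-.85,0,0,0]); s=env.get_state(); print(s['t'])
f=cgrab(); save(f,'w6.png',(180,60,380,240),3)
for d in env.place_of(f,'pocket')[:1]+env.place_of(f,'chamber_body')[:2]: print(d['score'],px2w(f,np.array(d['xy'])*[560,420],50))
b=np.radians(103.56);y=np.array([np.cos(b),np.sin(b)])
E
```

```text
cmd pose [568.42 210.36 233.42] meas [571.83 205.95 237.27] dyaw [-0.41 -0.2   0.08]
13.15
0.5 [528.14939312 369.69557736  50.        ]
0.74 [550.48621211 271.40896683  50.        ]
```

View pics/w6.png

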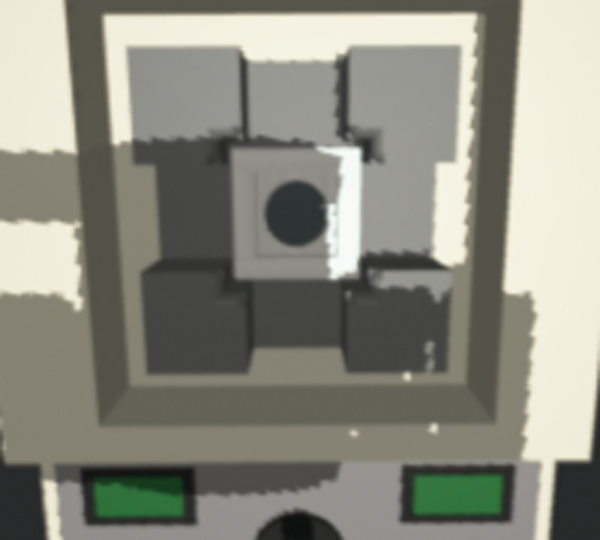

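The body sits centred and square in the pocket (295,213 in the crop). Next, the spacers.

```bash
python3 - <<'E'
from tr import *
go([(548,-207,170)],[-32])
s=env.get_state();print(s['eef_pos'])
E
```

```text
cmd [ 548 -207  170] [-2.005, -0.588, 0.317, 0.0, 0.0, 0.253]
[567.8690551  210.10334083 233.14725573]
```

Call:
servo_tool(
  commands=[
    [0.75, -0.2, -0.06, 0, 0, 0, 0],
    [0.75, -0.4, -0.12, 0, 0, 0, 0],
    [0.75, -0.6, -0.18, 0, 0, 0, 0],
    [0.75, -0.8, -0.24, 0, 0, 0, 0],
    [0.75, -1, -0.29, 0, 0, 0, 0],
    [0.75, -1, -0.29, 0, 0, 0, 0],
  ],
)

```text
t: 13.8
eef_pos: [558.1, -3.0, 232.3]
orientation: [0.62, 0.785, -0.002, 0.0]
contact_force: [0.1, -0.6, -0.0]
width: 65.9
grip_force: 0.0
```

Call:
servo_tool(
  commands=[
    [0.75, -0.2, -0.06, 0, 0, 0, 0.03],
    [0.75, -0.4, -0.12, 0.1, 0, 0, 0.06],
    [0.75, -0.6, -0.18, 0.2, 0, 0, 0.1],
    [0.75, -0.8, -0.24, 0.317, 0, 0, 0.13],
    [0.75, -1, -0.3, 0.317, 0, 0, 0.17],
    [0.75, -1, -0.3, 0.317, 0, 0, 0.2],
    [0.75, -1, -0.3, 0.317, 0, 0, 0.23],
    [0.75, -1, -0.3, 0.317, 0, 0, 0.253],
    [0.75, -1, -0.3, 0.317, 0, 0, 0.253],
    [0.75, -1, -0.3, 0.317, 0, 0, 0.253],
    [0.75, -1, -0.3, 0.317, 0, 0, 0.253],
  ],
)

```text
t: 14.72
eef_pos: [547.4, -204.9, 169.5]
orientation: [0.874, 0.486, -0.0, -0.001]
contact_force: [-0.1, 0.1, -1.4]
width: 65.8
grip_force: 0.0
```

```bash
python3 - <<'E'
from tr import *
did([-1,-.29,0,0,0,0],[-1,-.3,.317,0,0,.253]); f=cgrab()
for xy,z in(((548,-207),7),((655,-212),7),((651,-108),7),((431,-106),6)): print(xy); o=meas(f,xy,z,r=50)
go([(548,-207,13.5)],[-32])
E
```

```text
cmd pose [ 547.29 -206.14  170.02] meas [ 547.41 -204.92  169.48] dyaw [ 0.07  0.01 -0.22]
(548, -207)
blob [ 547.6 -207.8] [47.3 47.8] 57.9
(655, -212)
blob [ 655.5 -214.2] [48.9 49.6] 67.6
(651, -108)
blob [ 652.  -108.3] [48.9 48.4] 3.3
(431, -106)
blob [ 426.3 -105.8] [49.8 48.5] 23.5
cmd [ 548.  -207.    13.5] [-0.002, 0.005, 0.783, 0.0, 0.0, -0.0]
```

Call:
servo_tool(
  commands=[
    [0.75, -0.005, 0.006, 0.2, 0, 0, 0],
    [0.75, -0.005, 0.006, 0.4, 0, 0, 0],
    [0.75, -0.005, 0.006, 0.6, 0, 0, 0],
    [0.75, -0.005, 0.006, 0.73, 0, 0, 0],
    [0.75, -0.005, 0.006, 0.785, 0, 0, 0],
    [0.75, -0.005, 0.006, 0.785, 0, 0, 0],
    [0, -0.005, 0.006, 0.785, 0, 0, 0],
    [0, -0.005, 0.006, 0.785, 0, 0, 0],
    [0, -0.005, 0.006, 0.785, 0, 0, 0],
    [0, -0.005, 0.006, 0.785, 0, 0, 0],
    [0, -0.005, 0.006, 0.785, 0, 0, 0],
  ],
  grip_force=15,
)

```text
t: 15.68
eef_pos: [548.5, -207.7, 13.7]
orientation: [0.874, 0.485, 0.0, 0.0]
contact_force: [0.2, 0.9, 3.2]
width: 45.8
grip_force: 15.0
```

```bash
python3 - <<'E'
from tr import *
did([-.005,.006,.785,0,0,0]); go([(554.4,268.8,190)],[13.56])
E
```

```text
cmd pose [ 547.78 -207.63   13.02] meas [ 548.47 -207.67   13.68] dyaw [-0.06  0.02 -0.04]
cmd [554.4 268.8 190. ] [2.038, -1.235, -0.885, 0.0, 0.0, -0.253]
```

Call:
servo_tool(
  commands=[
    [0, 0, 0, -0.15, 0, 0, 0],
    [0, 0, 0, -0.35, 0, 0, 0],
    [0, 0.1, -0.06, -0.55, 0, 0, 0],
    [0, 0.25, -0.15, -0.74, 0, 0, 0],
    [0, 0.42, -0.25, -0.885, 0, 0, 0],
    [0, 0.6, -0.36, -0.885, 0, 0, 0],
    [0, 0.8, -0.48, -0.885, 0, 0, 0],
    [0, 1, -0.62, -0.885, 0, 0, 0],
    [0, 1, -0.62, -0.885, 0, 0, 0],
  ],
)

```text
t: 16.43
eef_pos: [548.2, 30.6, 190.9]
orientation: [0.874, 0.485, 0.001, -0.0]
contact_force: [0.6, -0.4, -0.5]
width: 45.6
grip_force: 15.0
```

Call:
servo_tool(
  commands=[
    [0, 0.17, -0.1, 0, 0, 0, -0.03],
    [0, 0.34, -0.2, 0, 0, 0, -0.06],
    [0, 0.51, -0.3, 0, 0, 0, -0.1],
    [0, 0.68, -0.42, 0, 0, 0, -0.13],
    [0, 0.85, -0.52, 0, 0, 0, -0.17],
    [0, 1, -0.615, 0, 0, 0, -0.2],
    [0, 1, -0.615, 0, 0, 0, -0.23],
    [0, 1, -0.615, 0, 0, 0, -0.253],
    [0, 1, -0.615, 0, 0, 0, -0.253],
    [0, 1, -0.615, 0, 0, 0, -0.253],
  ],
)

```text
t: 17.27
eef_pos: [549.9, 262.5, 190.0]
orientation: [0.619, 0.785, -0.0, -0.0]
contact_force: [0.2, 1.1, 1.1]
width: 45.5
grip_force: 15.0
```

```bash
python3 - <<'E'
from tr import *
did([1,-.62,-.885,0,0,0],[1,-.615,0,0,0,-.253]); s=env.get_state();print(s['width']); go([(554.4,268.8,100),(554.4,268.8,74)],[13.56]*2)
E
```

```text
cmd pose [550.34 262.48 190.02] meas [549.92 262.52 190.05] dyaw [ 0.01 -0.    0.08]
45.54332338079451
cmd [554.4 268.8 100. ] [0.026, 0.027, 0.45, 0.0, 0.0, -0.0]
cmd [554.4 268.8  74. ] [0.026, 0.027, 0.58, 0.0, 0.0, -0.0]
```

Call:
servo_tool(
  commands=[
    [0, 0.026, 0.027, 0.1, 0, 0, 0],
    [0, 0.026, 0.027, 0.25, 0, 0, 0],
    [0, 0.026, 0.027, 0.37, 0, 0, 0],
    [0, 0.026, 0.027, 0.4, 0, 0, 0],
    [0, 0.026, 0.027, 0.43, 0, 0, 0],
    [0, 0.026, 0.027, 0.46, 0, 0, 0],
    [0, 0.026, 0.027, 0.49, 0, 0, 0],
    [0, 0.026, 0.027, 0.52, 0, 0, 0],
    [0, 0.026, 0.027, 0.55, 0, 0, 0],
    [0, 0.026, 0.027, 0.57, 0, 0, 0],
    [0, 0.026, 0.027, 0.58, 0, 0, 0],
    [0, 0.026, 0.027, 0.58, 0, 0, 0],
  ],
)

```text
t: 18.27
eef_pos: [554.1, 268.8, 74.0]
orientation: [0.619, 0.786, -0.0, -0.0]
contact_force: [0.5, -0.3, 0.5]
width: 45.6
grip_force: 15.0
```

Call:
servo_tool(
  commands=[
    [0.65, 0, 0, 0, 0, 0, 0],
    [0.65, 0, 0, 0, 0, 0, 0],
    [0.65, 0, 0, 0, 0, 0, 0],
    [0.65, 0, 0, 0, 0, 0, 0],
    [0.65, 0, 0, -0.1, 0, 0, 0],
    [0.65, 0, 0, -0.25, 0, 0, 0],
    [0.65, 0, 0, -0.45, 0, 0, 0],
    [0.65, -0.1, 0, -0.6, 0, 0, 0],
    [0.75, -0.3, 0, -0.6, 0, 0, 0],
    [0.75, -0.5, 0, -0.6, 0, 0, 0],
    [0.75, -0.5, 0, -0.6, 0, 0, 0],
    [0.75, -0.5, 0, -0.6, 0, 0, 0],
  ],
)

```text
t: 19.27
eef_pos: [578.2, 169.8, 194.5]
orientation: [0.62, 0.785, 0.0, 0.0]
contact_force: [-0.0, 0.3, -0.5]
width: 65.8
grip_force: 0.0
```

```bash
python3 - <<'E'
from tr import *
did([.026,.027,.58,0,0,0],[-.5,0,-.6,0,0,0]); f=cgrab()
o=meas(f,(554,269),67,th=150,r=30)
for d in env.outline_of(f,'spacer1'): print(round(d['score'],2),[np.round(v,1) for v in square(f,d,67)],f['frame'][d['mask']].mean(0).round())
go([(655.5,-214,170)],[-22.4])
E
```

```text
cmd pose [577.77 171.58 194.02] meas [578.18 169.79 194.46] dyaw [-0.03  0.    0.17]
0.88 [array([553.8, 270.4]), array([45.8, 45.6]), np.float64(0.2)] [221. 220. 207.]
0.86 [array([634.6, -38.7]), array([39.2, 43.4]), np.float64(0.1)] [189. 184. 168.]
0.77 [array([637.4,  51.5]), array([39.9, 18.9]), np.float64(0.2)] [201. 113.  46.]
0.71 [array([485.1,  63.9]), array([38. , 21.8]), np.float64(0.9)] [ 51. 133.  65.]
cmd [ 655.5 -214.   170. ] [-1.965, -0.073, 0.12, 0.0, 0.0, 0.2]
```

Call:
servo_tool(
  commands=[
    [0.75, -0.2, -0.01, 0, 0, 0, 0],
    [0.75, -0.4, -0.02, 0, 0, 0, 0],
    [0.75, -0.6, -0.03, 0, 0, 0, 0],
    [0.75, -0.8, -0.035, 0, 0, 0, 0],
    [0.75, -1, -0.035, 0, 0, 0, 0],
    [0.75, -1, -0.035, 0, 0, 0, 0],
  ],
)

```text
t: 19.87
eef_pos: [619.8, -29.5, 193.9]
orientation: [0.62, 0.785, -0.001, 0.002]
contact_force: [0.4, -0.3, -0.5]
width: 65.6
grip_force: 0.0
```

Call:
servo_tool(
  commands=[
    [0.75, -0.2, -0.01, 0, 0, 0, 0.03],
    [0.75, -0.4, -0.02, 0, 0, 0, 0.06],
    [0.75, -0.6, -0.03, 0.06, 0, 0, 0.1],
    [0.75, -0.8, -0.038, 0.12, 0, 0, 0.13],
    [0.75, -0.965, -0.038, 0.12, 0, 0, 0.17],
    [0.75, -0.965, -0.038, 0.12, 0, 0, 0.2],
    [0.75, -0.965, -0.038, 0.12, 0, 0, 0.2],
    [0.75, -0.965, -0.038, 0.12, 0, 0, 0.2],
    [0.75, -0.965, -0.038, 0.12, 0, 0, 0.2],
  ],
)

```text
t: 20.62
eef_pos: [655.6, -211.6, 169.8]
orientation: [0.83, 0.558, -0.0, -0.001]
contact_force: [-1.1, 0.2, 0.3]
width: 65.9
grip_force: 0.0
```

```bash
python3 - <<'E'
from tr import *
did([-1,-.035,0,0,0,0],[-.965,-.038,.12,0,0,.2]); f=cgrab()
o=meas(f,(655,-213),7,r=60)
go([(*o[0][1],13)],[o[0][3]-90])
E
```

```text
cmd pose [ 655.54 -213.93  170.02] meas [ 655.58 -211.58  169.8 ] dyaw [ 0.07  0.04 -0.3 ]
blob [ 655.9 -214.3] [47.2 47.3] 67.5
cmd [ 655.9 -214.3   13. ] [-0.001, 0.002, 0.785, 0.0, 0.0, 0.0]
```

```bash
python3 - <<'E'
from tr import *
for i in range(3):
    s=env.get_state(); f=cgrab(); print(s['eef_pos'].round(1)); o=meas(f,(655,-213),7,r=60)
E
```

```text
[ 655.7 -211.6  170.1]
blob [ 655.8 -214.3] [47.2 47.3] 67.5
[ 655.7 -211.9  170.2]
blob [ 655.4 -214.1] [47.2 46.9] 67.5
[ 655.7 -212.2  170.3]
blob [ 655.5 -213.6] [46.  47.1] 67.5
```

```bash
python3 - <<'E'
from tr import *
for i in range(2):
    s=env.get_state(); f=grab('wrist'); print(s['eef_pos'].round(1)); o=meas(f,(655,-213),7,r=60)
go([(655.6,-212.3,13)],[-22.5])
E
```

```text
[ 655.7 -212.5  170.3]
blob [ 655.8 -211.6] [47.2 47.2] 67.7
[ 655.7 -212.8  170.4]
blob [ 655.7 -211.9] [47.2 47.2] 67.6
cmd [ 655.6 -212.3   13. ] [0.008, -0.003, 0.785, 0.0, 0.0, 0.0]
```

Call:
servo_tool(
  commands=[
    [0.75, 0.009, -0.003, 0.2, 0, 0, 0],
    [0.75, 0.009, -0.003, 0.4, 0, 0, 0],
    [0.75, 0.009, -0.003, 0.6, 0, 0, 0],
    [0.75, 0.009, -0.003, 0.73, 0, 0, 0],
    [0.75, 0.009, -0.003, 0.785, 0, 0, 0],
    [0.75, 0.009, -0.003, 0.785, 0, 0, 0],
    [0.75, 0.009, -0.003, 0.785, 0, 0, 0],
    [0, 0.009, -0.003, 0.785, 0, 0, 0],
    [0, 0.009, -0.003, 0.785, 0, 0, 0],
    [0, 0.009, -0.003, 0.785, 0, 0, 0],
    [0, 0.009, -0.003, 0.785, 0, 0, 0],
    [0, 0.009, -0.003, 0.785, 0, 0, 0],
  ],
  grip_force=15,
)

```text
t: 21.92
eef_pos: [656.1, -212.1, 13.5]
orientation: [0.831, 0.556, 0.0, 0.0]
contact_force: [-0.8, -0.2, 2.4]
width: 45.9
grip_force: 15.0
```

```bash
python3 - <<'E'
from tr import *
did([.009,-.003,.785,0,0,0]); go([(554.4,268.8,195)],[13.56])
E
```

```text
cmd pose [ 655.67 -212.04   13.02] meas [ 656.12 -212.08   13.53] dyaw [-0.04  0.01 -0.03]
cmd [554.4 268.8 195. ] [2.028, -1.387, -0.91, 0.0, 0.0, -0.2]
```

Call:
servo_tool(
  commands=[
    [0, 0, 0, -0.15, 0, 0, 0],
    [0, 0, 0, -0.35, 0, 0, 0],
    [0, 0.1, -0.06, -0.55, 0, 0, 0],
    [0, 0.25, -0.17, -0.74, 0, 0, 0],
    [0, 0.42, -0.3, -0.91, 0, 0, 0],
    [0, 0.6, -0.42, -0.91, 0, 0, 0],
    [0, 0.77, -0.53, -0.91, 0, 0, 0],
    [0, 0.94, -0.65, -0.91, 0, 0, 0],
    [0, 1, -0.69, -0.91, 0, 0, 0],
    [0, 1, -0.69, -0.91, 0, 0, 0],
  ],
)

```text
t: 22.75
eef_pos: [602.2, 32.0, 195.6]
orientation: [0.83, 0.558, 0.0, -0.002]
contact_force: [-0.9, -0.1, -0.9]
width: 45.9
grip_force: 15.0
```

Call:
servo_tool(
  commands=[
    [0, 0.17, -0.11, 0, 0, 0, -0.03],
    [0, 0.34, -0.23, 0, 0, 0, -0.06],
    [0, 0.51, -0.35, 0, 0, 0, -0.1],
    [0, 0.68, -0.47, 0, 0, 0, -0.13],
    [0, 0.85, -0.59, 0, 0, 0, -0.17],
    [0, 1, -0.697, 0, 0, 0, -0.2],
    [0, 1, -0.697, 0, 0, 0, -0.2],
    [0, 1, -0.697, 0, 0, 0, -0.2],
    [0, 1, -0.697, 0, 0, 0, -0.2],
    [0, 1, -0.697, 0, 0, 0, -0.2],
  ],
)

```text
t: 23.58
eef_pos: [552.4, 262.2, 195.0]
orientation: [0.619, 0.785, -0.0, 0.0]
contact_force: [-1.0, -0.2, -0.1]
width: 45.4
grip_force: 15.0
```

```bash
python3 - <<'E'
from tr import *
did([1,-.69,-.91,0,0,0],[1,-.697,0,0,0,-.2]); s=env.get_state();print(s['width']); go([(554.4,268.8,106),(554.4,268.8,81)],[13.56]*2)
E
```

```text
cmd pose [552.19 263.62 195.02] meas [552.42 262.24 194.99] dyaw [ 0.02 -0.03  0.08]
45.38803267510442
cmd [554.4 268.8 106. ] [0.023, 0.017, 0.445, 0.0, 0.0, -0.0]
cmd [554.4 268.8  81. ] [0.023, 0.017, 0.57, 0.0, 0.0, -0.0]
```

Call:
servo_tool(
  commands=[
    [0, 0.023, 0.017, 0.1, 0, 0, 0],
    [0, 0.023, 0.017, 0.25, 0, 0, 0],
    [0, 0.023, 0.017, 0.37, 0, 0, 0],
    [0, 0.023, 0.017, 0.41, 0, 0, 0],
    [0, 0.023, 0.017, 0.44, 0, 0, 0],
    [0, 0.023, 0.017, 0.47, 0, 0, 0],
    [0, 0.023, 0.017, 0.5, 0, 0, 0],
    [0, 0.023, 0.017, 0.53, 0, 0, 0],
    [0, 0.023, 0.017, 0.55, 0, 0, 0],
    [0, 0.023, 0.017, 0.57, 0, 0, 0],
    [0, 0.023, 0.017, 0.57, 0, 0, 0],
    [0, 0.023, 0.017, 0.57, 0, 0, 0],
  ],
)

```text
t: 24.58
eef_pos: [554.3, 269.0, 81.2]
orientation: [0.619, 0.786, 0.0, -0.0]
contact_force: [-0.5, -0.3, -0.1]
width: 45.9
grip_force: 15.0
```

Next is the spacer near (652,-108).

Call:
servo_tool(
  commands=[
    [0.65, 0, 0, 0, 0, 0, 0],
    [0.65, 0, 0, 0, 0, 0, 0],
    [0.65, 0, 0, 0, 0, 0, 0],
    [0.65, 0, 0, 0, 0, 0, 0],
    [0.65, 0, 0, -0.1, 0, 0, 0],
    [0.65, 0, 0, -0.25, 0, 0, 0],
    [0.65, 0, 0, -0.45, 0, 0, 0],
    [0.65, -0.1, 0, -0.56, 0, 0, 0],
    [0.75, -0.3, 0, -0.56, 0, 0, 0],
    [0.75, -0.5, 0, -0.56, 0, 0, 0],
    [0.75, -0.5, 0, -0.56, 0, 0, 0],
    [0.75, -0.5, 0, -0.56, 0, 0, 0],
  ],
)

```text
t: 25.58
eef_pos: [578.2, 169.9, 193.4]
orientation: [0.62, 0.785, 0.0, 0.0]
contact_force: [-0.2, 0.3, -0.6]
width: 65.8
grip_force: 0.0
```

```bash
python3 - <<'E'
from tr import *
did([.023,.017,.57,0,0,0],[-.5,0,-.56,0,0,0]); f=grab('wrist')
for d in env.outline_of(f,'spacer1'): print(round(d['score'],2),[np.round(v,1) for v in square(f,d,74)],f['frame'][d['mask']].mean(0).round())
o=meas(f,(652,-108),7)
go([(652,-107,170)],[3.3])
E
```

```text
cmd pose [577.82 171.66 193.02] meas [578.19 169.87 193.41] dyaw [-0.02  0.    0.17]
0.89 [array([633. , -32.5]), array([37.6, 43.2]), np.float64(0.1)] [190. 185. 169.]
0.71 [array([490.6,  62.1]), array([26.9, 27.1]), np.float64(0.1)] [ 51. 134.  65.]
0.56 [array([554.4, 268.2]), array([46.8, 46.1]), np.float64(0.2)] [219. 218. 205.]
0.54 [array([636.5,  54.8]), array([38.8, 17. ]), np.float64(0.2)] [199. 112.  46.]
blob [ 651.2 -106.1] [47.5 49. ] 3.5
cmd [ 652 -107  170] [-1.441, 0.035, 0.115, 0.0, 0.0, 0.057]
```

Call:
servo_tool(
  commands=[
    [0.75, -0.2, 0, 0, 0, 0, 0],
    [0.75, -0.4, 0, 0, 0, 0, 0],
    [0.75, -0.6, 0, 0, 0, 0, 0],
    [0.75, -0.74, 0, 0, 0, 0, 0],
  ],
)

```text
t: 26.02
eef_pos: [612.9, 26.9, 192.9]
orientation: [0.618, 0.786, -0.0, 0.0]
contact_force: [0.3, 0.2, -0.4]
width: 65.9
grip_force: 0.0
```

Call:
servo_tool(
  commands=[
    [0.75, -0.2, 0.01, 0.03, 0, 0, 0.03],
    [0.75, -0.4, 0.02, 0.06, 0, 0, 0.05],
    [0.75, -0.6, 0.035, 0.1, 0, 0, 0.057],
    [0.75, -0.7, 0.035, 0.115, 0, 0, 0.057],
    [0.75, -0.7, 0.035, 0.115, 0, 0, 0.057],
    [0.75, -0.7, 0.035, 0.115, 0, 0, 0.057],
    [0.75, -0.7, 0.035, 0.115, 0, 0, 0.057],
    [0.75, -0.7, 0.035, 0.115, 0, 0, 0.057],
  ],
)

```text
t: 26.68
eef_pos: [651.8, -104.3, 170.2]
orientation: [0.686, 0.728, 0.0, -0.0]
contact_force: [0.1, 0.1, -0.1]
width: 66.1
grip_force: 0.0
```

```bash
python3 - <<'E'
from tr import *
did([-.74,0,0,0,0,0],[-.7,.035,.115,0,0,.057])
for i in range(2): f=grab('wrist'); o=meas(f,(652,-107),7,r=60)
go([(*o[0][1],13)],[3.5])
E
```

```text
cmd pose [ 652.02 -106.71  170.02] meas [ 651.78 -104.31  170.19] dyaw [ 0.02  0.05 -0.15]
blob [ 651.6 -106.4] [46.7 48.8] 2.9
blob [ 651.5 -106.7] [46.8 48.7] 3.1
cmd [ 651.5 -106.7   13. ] [0.0, -0.003, 0.785, 0.0, 0.0, -0.001]
```

Call:
servo_tool(
  commands=[
    [0.75, -0.002, -0.003, 0.2, 0, 0, 0],
    [0.75, -0.002, -0.003, 0.4, 0, 0, 0],
    [0.75, -0.002, -0.003, 0.6, 0, 0, 0],
    [0.75, -0.002, -0.003, 0.73, 0, 0, 0],
    [0.75, -0.002, -0.003, 0.785, 0, 0, 0],
    [0.75, -0.002, -0.003, 0.785, 0, 0, 0],
    [0.75, -0.002, -0.003, 0.785, 0, 0, 0],
    [0, -0.002, -0.003, 0.785, 0, 0, 0],
    [0, -0.002, -0.003, 0.785, 0, 0, 0],
    [0, -0.002, -0.003, 0.785, 0, 0, 0],
    [0, -0.002, -0.003, 0.785, 0, 0, 0],
    [0, -0.002, -0.003, 0.785, 0, 0, 0],
  ],
  grip_force=15,
)

```text
t: 27.78
eef_pos: [651.9, -107.0, 13.7]
orientation: [0.686, 0.727, 0.0, 0.0]
contact_force: [0.4, 1.9, 4.8]
width: 45.5
grip_force: 15.0
```

```bash
python3 - <<'E'
from tr import *
did([-.002,-.003,.785,0,0,0]); go([(554.4,268.8,202)],[13.56])
E
```

```text
cmd pose [ 651.44 -107.14   13.02] meas [ 651.91 -106.98   13.68] dyaw [-0.05  0.   -0.03]
cmd [554.4 268.8 202. ] [1.904, -0.377, -0.945, 0.0, 0.0, -0.057]
```

Call:
servo_tool(
  commands=[
    [0, 0, 0, -0.15, 0, 0, 0],
    [0, 0, 0, -0.35, 0, 0, 0],
    [0, 0.1, -0.02, -0.55, 0, 0, 0],
    [0, 0.25, -0.05, -0.74, 0, 0, 0],
    [0, 0.42, -0.08, -0.91, 0, 0, 0],
    [0, 0.6, -0.12, -0.945, 0, 0, 0],
    [0, 0.78, -0.15, -0.945, 0, 0, 0],
    [0, 0.952, -0.19, -0.945, 0, 0, 0],
    [0, 0.952, -0.19, -0.945, 0, 0, 0],
  ],
)

```text
t: 28.53
eef_pos: [600.1, 87.1, 202.9]
orientation: [0.685, 0.729, 0.001, -0.001]
contact_force: [-0.0, -0.7, -1.0]
width: 45.5
grip_force: 15.0
```

Call:
servo_tool(
  commands=[
    [0, 0.19, -0.04, 0, 0, 0, -0.02],
    [0, 0.38, -0.08, 0, 0, 0, -0.04],
    [0, 0.57, -0.12, 0, 0, 0, -0.057],
    [0, 0.75, -0.15, 0, 0, 0, -0.057],
    [0, 0.9, -0.18, 0, 0, 0, -0.057],
    [0, 0.952, -0.187, 0, 0, 0, -0.057],
    [0, 0.952, -0.187, 0, 0, 0, -0.057],
    [0, 0.952, -0.187, 0, 0, 0, -0.057],
    [0, 0.952, -0.187, 0, 0, 0, -0.057],
  ],
)

```text
t: 29.28
eef_pos: [554.7, 267.2, 201.9]
orientation: [0.619, 0.785, -0.0, 0.0]
contact_force: [0.7, 0.6, -0.4]
width: 45.8
grip_force: 15.0
```

Call:
servo_tool(
  commands=[
    [0, 0, 0, 0.1, 0, 0, 0],
    [0, 0, 0, 0.25, 0, 0, 0],
    [0, 0, 0, 0.37, 0, 0, 0],
    [0, 0, 0, 0.41, 0, 0, 0],
    [0, 0, 0, 0.44, 0, 0, 0],
    [0, 0, 0, 0.47, 0, 0, 0],
    [0, 0, 0, 0.5, 0, 0, 0],
    [0, 0, 0, 0.53, 0, 0, 0],
    [0, 0, 0, 0.55, 0, 0, 0],
    [0, 0, 0, 0.57, 0, 0, 0],
    [0, 0, 0, 0.57, 0, 0, 0],
    [0, 0, 0, 0.57, 0, 0, 0],
  ],
)

```text
t: 30.28
eef_pos: [554.3, 268.9, 88.2]
orientation: [0.619, 0.786, 0.0, 0.0]
contact_force: [-1.1, -0.2, -0.0]
width: 45.9
grip_force: 15.0
```

```bash
python3 - <<'E'
from tr import *
did([.952,-.19,-.945,0,0,0],[.952,-.187,0,0,0,-.057],[0,0,.57,0,0,0]); s=env.get_state();print(s['width'])
E
```

```text
cmd pose [554.43 268.73  88.02] meas [554.33 268.89  88.24] dyaw [-0.01  0.01 -0.04]
45.86427771518215
```

Release, then the top plate (about (429,-105), yaw 23°).

Call:
servo_tool(
  commands=[
    [0.65, 0, 0, 0, 0, 0, 0],
    [0.65, 0, 0, 0, 0, 0, 0],
    [0.65, 0, 0, 0, 0, 0, 0],
    [0.65, 0, 0, 0, 0, 0, 0],
    [0.65, 0, 0, -0.1, 0, 0, 0],
    [0.65, 0, 0, -0.25, 0, 0, 0],
    [0.65, 0, 0, -0.45, 0, 0, 0],
    [0.65, -0.1, 0, -0.56, 0, 0, 0],
    [0.75, -0.3, 0, -0.56, 0, 0, 0],
    [0.75, -0.5, 0, -0.56, 0, 0, 0],
    [0.75, -0.5, 0, -0.56, 0, 0, 0],
    [0.75, -0.5, 0, -0.56, 0, 0, 0],
  ],
)

```text
t: 31.28
eef_pos: [578.2, 169.7, 200.3]
orientation: [0.62, 0.785, 0.0, 0.0]
contact_force: [-0.6, 0.3, 0.0]
width: 65.9
grip_force: 0.0
```

```bash
python3 - <<'E'
from tr import *
did([-.5,0,-.56,0,0,0]); f=grab('wrist')
for d in env.outline_of(f,'spacer1'): print(round(d['score'],2),[np.round(v,1) for v in square(f,d,81)],f['frame'][d['mask']].mean(0).round())
t=grab('top')
for d in env.outline_of(t,'spacer1'): print(round(d['score'],2),px2w(t,np.array(d['xy'])*[560,420],7).round(0),t['frame'][d['mask']].mean(0).round())
go([(429,-105,170)],[23.5])
E
```

```text
cmd pose [577.83 171.51 200.02] meas [578.16 169.73 200.35] dyaw [-0.02  0.01  0.17]
0.77 [array([487. ,  64.2]), array([41.1, 22.5]), np.float64(1.1)] [ 51. 132.  65.]
0.75 [array([551.3, 282.2]), array([29. ,  3.1]), np.float64(0.3)] [162. 161. 146.]
0.7 [array([554.5, 269. ]), array([46., 46.]), np.float64(0.2)] [224. 222. 209.]
0.67 [array([634.8,  56.9]), array([38.7, 22.2]), np.float64(0.2)] [200. 112.  46.]
0.66 [ 431. -227.    7.] [221. 149. 169.]
0.59 [670. -18.   7.] [227. 143.  73.]
0.56 [495.  14.   7.] [ 85. 168.  97.]
cmd [ 429 -105  170] [-1.17, -1.047, 0.15, 0.0, 0.0, -0.055]
```

Call:
servo_tool(
  commands=[
    [0.75, -0.13, -0.12, 0, 0, 0, 0],
    [0.75, -0.26, -0.24, 0, 0, 0, 0],
    [0.75, -0.4, -0.36, 0, 0, 0, 0],
    [0.75, -0.5, -0.47, 0, 0, 0, 0],
    [0.75, -0.58, -0.53, 0, 0, 0, 0],
  ],
)

```text
t: 31.9
eef_pos: [499.2, 33.6, 199.7]
orientation: [0.618, 0.786, -0.001, -0.001]
contact_force: [0.2, 0.5, -0.1]
width: 65.8
grip_force: 0.0
```

Call:
servo_tool(
  commands=[
    [0.75, -0.13, -0.12, 0, 0, 0, -0.02],
    [0.75, -0.26, -0.24, 0.05, 0, 0, -0.04],
    [0.75, -0.4, -0.36, 0.1, 0, 0, -0.055],
    [0.75, -0.5, -0.45, 0.15, 0, 0, -0.055],
    [0.75, -0.59, -0.517, 0.15, 0, 0, -0.055],
    [0.75, -0.59, -0.517, 0.15, 0, 0, -0.055],
    [0.75, -0.59, -0.517, 0.15, 0, 0, -0.055],
    [0.75, -0.59, -0.517, 0.15, 0, 0, -0.055],
    [0.75, -0.59, -0.517, 0.15, 0, 0, -0.055],
    [0.75, -0.59, -0.517, 0.15, 0, 0, -0.055],
  ],
)

```text
t: 32.73
eef_pos: [429.7, -104.0, 170.3]
orientation: [0.548, 0.837, 0.0, 0.0]
contact_force: [0.9, 0.5, 0.2]
width: 66.0
grip_force: 0.0
```

```bash
python3 - <<'E'
from tr import *
did([-.58,-.53,0,0,0,0],[-.59,-.517,.15,0,0,-.055])
for i in range(2): f=grab('wrist'); o=meas(f,(429,-105),6,r=60)
for d in env.place_of(f,'top_plate')[:2]: print(d['score'],px2w(f,np.array(d['xy'])*[560,420],0))
go([(*o[0][1],13)],[o[0][3]])
save(f,'w7.png',(150,80,430,290),2)
E
```

```text
cmd pose [ 428.99 -104.99  170.02] meas [ 429.72 -104.    170.25] dyaw [-0.03 -0.   -0.14]
blob [461.  -96.4] [48.3 47.9] 23.5
blob [461.3 -96.3] [47.1 48.2] 24.0
0.95 [458.82322752 -94.68075127   0.        ]
cmd [461.3 -96.3  13. ] [-0.025, 0.165, 0.785, 0.0, 0.0, -0.003]
```

View pics/w7.png

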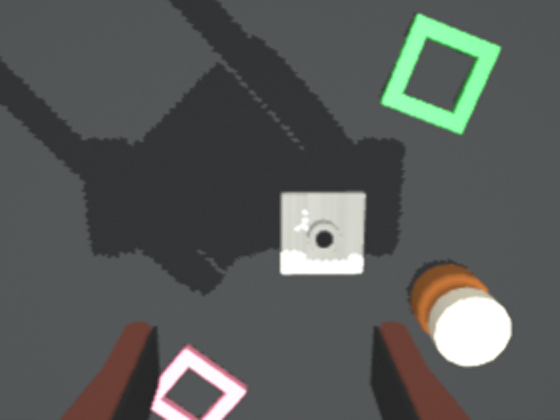

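The plate (323,233 in the crop) has been knocked about 32 mm towards the jar (465,320). Its collar is still up and the fingers still clear the jar.

Call:
servo_tool(
  commands=[
    [0.64, -0.025, 0.164, 0, 0, 0, -0.002],
    [0.64, -0.025, 0.164, 0.2, 0, 0, -0.002],
    [0.64, -0.025, 0.164, 0.4, 0, 0, -0.002],
    [0.64, -0.025, 0.164, 0.6, 0, 0, -0.002],
    [0.64, -0.025, 0.164, 0.73, 0, 0, -0.002],
    [0.64, -0.025, 0.164, 0.786, 0, 0, -0.002],
    [0.64, -0.025, 0.164, 0.786, 0, 0, -0.002],
    [0, -0.025, 0.164, 0.786, 0, 0, -0.002],
    [0, -0.025, 0.164, 0.786, 0, 0, -0.002],
    [0, -0.025, 0.164, 0.786, 0, 0, -0.002],
    [0, -0.025, 0.164, 0.786, 0, 0, -0.002],
    [0, -0.025, 0.164, 0.786, 0, 0, -0.002],
  ],
  grip_force=25,
)

```text
t: 33.88
eef_pos: [461.2, -96.5, 12.9]
orientation: [0.546, 0.838, 0.0, 0.0]
contact_force: [0.9, -0.6, -1.1]
width: 45.8
grip_force: 25.0
```

```bash
python3 - <<'E'
from tr import *
did([-.025,.164,.786,0,0,-.002]); go([(554.4,268.8,209)],[13.56])
E
```

```text
cmd pose [461.08 -96.54  12.82] meas [461.22 -96.5   12.95] dyaw [-0.01 -0.   -0.04]
cmd [554.4 268.8 209. ] [1.483, 1.164, -0.981, 0.0, 0.0, 0.057]
```

Call:
servo_tool(
  commands=[
    [0, 0, 0, -0.15, 0, 0, 0],
    [0, 0, 0, -0.35, 0, 0, 0],
    [0, 0, 0, -0.55, 0, 0, 0],
    [0, 0.12, 0.09, -0.74, 0, 0, 0],
    [0, 0.26, 0.2, -0.9, 0, 0, 0],
    [0, 0.4, 0.31, -0.981, 0, 0, 0],
    [0, 0.56, 0.43, -0.981, 0, 0, 0],
    [0, 0.7, 0.55, -0.981, 0, 0, 0],
    [0, 0.74, 0.58, -0.981, 0, 0, 0],
    [0, 0.74, 0.58, -0.981, 0, 0, 0],
  ],
)

```text
t: 34.72
eef_pos: [508.0, 88.6, 209.3]
orientation: [0.544, 0.839, 0.001, 0.0]
contact_force: [0.5, -0.7, -1.6]
width: 45.8
grip_force: 25.0
```

Call:
servo_tool(
  commands=[
    [0, 0.14, 0.11, 0, 0, 0, 0.02],
    [0, 0.28, 0.22, 0, 0, 0, 0.04],
    [0, 0.42, 0.33, 0, 0, 0, 0.057],
    [0, 0.56, 0.44, 0, 0, 0, 0.057],
    [0, 0.7, 0.54, 0, 0, 0, 0.057],
    [0, 0.743, 0.584, 0, 0, 0, 0.057],
    [0, 0.743, 0.584, 0, 0, 0, 0.057],
    [0, 0.743, 0.584, 0, 0, 0, 0.057],
    [0, 0.743, 0.584, 0, 0, 0, 0.057],
  ],
)

```text
t: 35.47
eef_pos: [553.7, 266.7, 208.6]
orientation: [0.619, 0.785, -0.001, -0.0]
contact_force: [0.2, -0.1, -0.3]
width: 45.6
grip_force: 25.0
```

Call:
servo_tool(
  commands=[
    [0, 0, 0, 0.1, 0, 0, 0],
    [0, 0, 0, 0.25, 0, 0, 0],
    [0, 0, 0, 0.37, 0, 0, 0],
    [0, 0, 0, 0.41, 0, 0, 0],
    [0, 0, 0, 0.44, 0, 0, 0],
    [0, 0, 0, 0.47, 0, 0, 0],
    [0, 0, 0, 0.5, 0, 0, 0],
    [0, 0, 0, 0.53, 0, 0, 0],
    [0, 0, 0, 0.55, 0, 0, 0],
    [0, 0, 0, 0.57, 0, 0, 0],
    [0, 0, 0, 0.572, 0, 0, 0],
    [0, 0, 0, 0.572, 0, 0, 0],
  ],
)

```text
t: 36.47
eef_pos: [554.2, 268.9, 94.6]
orientation: [0.619, 0.786, -0.0, -0.0]
contact_force: [1.0, 0.4, -0.6]
width: 45.5
grip_force: 25.0
```

```bash
python3 - <<'E'
from tr import *
did([.74,.58,-.981,0,0,0],[.743,.584,0,0,0,.057],[0,0,.572,0,0,0]); s=env.get_state();print(s['width'])
E
```

```text
cmd pose [554.44 268.77  94.62] meas [554.23 268.86  94.63] dyaw [ 0.01  0.   -0.04]
45.517343439058436
```

Call:
servo_tool(
  commands=[
    [0, 0, 0, 0.002, 0, 0, 0],
    [0.65, 0, 0, 0.002, 0, 0, 0],
    [0.65, 0, 0, 0.002, 0, 0, 0],
    [0.65, 0, 0, 0.002, 0, 0, 0],
    [0.65, 0, 0, 0.002, 0, 0, 0],
    [0.65, 0, 0, -0.1, 0, 0, 0],
    [0.65, 0, 0, -0.25, 0, 0, 0],
    [0.65, 0, 0, -0.45, 0, 0, 0],
    [0.65, -0.1, 0, -0.56, 0, 0, 0],
    [0.65, -0.3, 0, -0.56, 0, 0, 0],
    [0.65, -0.5, 0, -0.56, 0, 0, 0],
    [0.65, -0.5, 0, -0.56, 0, 0, 0],
  ],
)

```text
t: 37.47
eef_pos: [579.8, 165.9, 207.7]
orientation: [0.62, 0.785, -0.0, 0.002]
contact_force: [-0.5, -0.3, -0.5]
width: 57.0
grip_force: 0.0
```

```bash
python3 - <<'E'
from tr import *
did([-.5,0,-.56,0,0,0]); f=grab('wrist')
for d in env.outline_of(f,'top_plate'): print(round(d['score'],2),[np.round(v,1) for v in square(f,d,87)],f['frame'][d['mask']].mean(0).round())
save(f,'w8.png',(170,40,390,230),3)
for d in env.place_of(f,'lid_edge')+env.place_of(f,'lid_hinge'): print(d['score'],np.array(d['xy'])*[560,420])
p=load()[0]; b=np.radians(103.56); u=np.array([np.cos(b),np.sin(b)]); q=np.array([554.5,268.9])
print('bath x of TCP',(np.array(p[:2])-q)@u)
t=grab('top'); s=grab('side')
from scipy.optimize import minimize_scalar
for c in (f,t,s):
    for d in env.place_of(c,'lid_edge')[:1]:
        uv=np.array(d['xy'])*[560,420]
        P=lambda a:np.array([*(q+u*(85-168*np.cos(a))),110.5+168*np.sin(a)])
        r=minimize_scalar(lambda a:np.linalg.norm(w2px(c,P(a))-uv),bounds=(1,1.9),method='bounded'); print(d['score'],r.x,r.fun)
E
```

```text
cmd pose [577.84 171.55 206.62] meas [579.76 165.85 207.74] dyaw [-0.12 -0.2   0.16]
0.82 [array([554.7, 269.3]), array([46. , 45.5]), np.float64(0.2)] [214. 215. 208.]
bath x of TCP -100.10827711320725
0.45 1.0000053322222517 192.19126134320524
0.68 1.683786960328743 0.5412950285811157
```

View pics/w8.png

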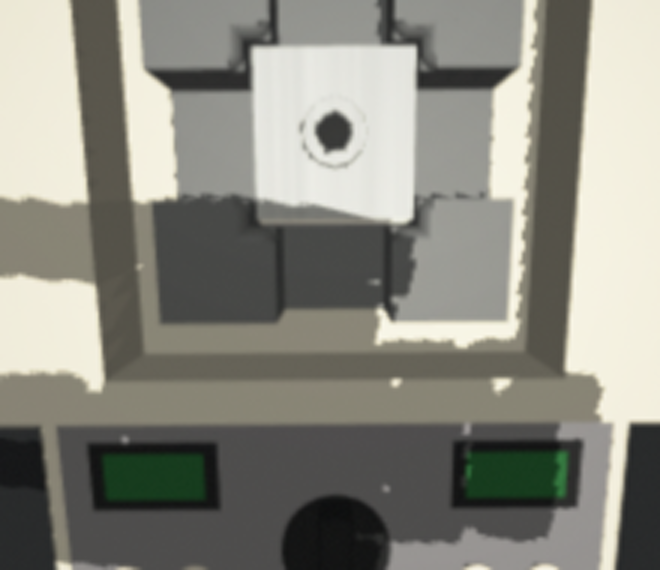

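The plate sits centred and square in the pocket with its collar up (332,132). Next I close the lid from behind with the fingers shut, following its arc.

```bash
cat > arc.py <<'E'
from tr import *
b=np.radians(103.56); U=np.array([np.cos(b),np.sin(b)]); Q=np.array([554.5,268.9])
W=lambda x,z:(*(Q+U*x),z)
def tcp(a,r=150,n=2.5): return W(85-r*np.cos(a)+n*np.sin(a)+10, 110.5+r*np.sin(a)+n*np.cos(a)+11)
E
python3 - <<'E'
from arc import *
go([W(-100,322),W(0,322)],[13.56]*2)
E
```

```text
cmd [577.9 171.7 322. ] [0.001, 0.001, -0.577, 0.0, 0.0, -0.0]
cmd [554.5 268.9 322. ] [0.501, 0.0, -0.577, 0.0, 0.0, -0.0]
```

Call:
servo_tool(
  commands=[
    [0, 0, 0, -0.2, 0, 0, 0],
    [0, 0, 0, -0.4, 0, 0, 0],
    [0, 0, 0, -0.6, 0, 0, 0],
    [0, 0.15, 0, -0.6, 0, 0, 0],
    [0, 0.3, 0, -0.6, 0, 0, 0],
    [0, 0.4, 0, -0.6, 0, 0, 0],
    [0, 0.4, 0, -0.6, 0, 0, 0],
    [0, 0.4, 0, -0.6, 0, 0, 0],
  ],
)

```text
t: 38.58
eef_pos: [558.4, 250.5, 326.5]
orientation: [0.618, 0.787, -0.0, 0.0]
contact_force: [-0.4, -0.7, -0.8]
width: 7.4
grip_force: 0.0
```

Call:
servo_tool(
  commands=[
    [0, 0.15, 0, 0, 0, 0, 0],
    [0, 0.3, 0, 0, 0, 0, 0],
    [0, 0.45, 0, 0, 0, 0, 0],
    [0, 0.6, 0, 0, 0, 0, 0],
    [0, 0.75, 0, 0, 0, 0, 0],
    [0, 0.88, 0, 0, 0, 0, 0],
    [0, 0.88, 0, 0, 0, 0, 0],
    [0, 0.88, 0, 0, 0, 0, 0],
    [0, 0.88, 0, 0, 0, 0, 0],
  ],
)

```text
t: 39.33
eef_pos: [518.1, 419.2, 326.3]
orientation: [0.619, 0.786, -0.001, 0.0]
contact_force: [0.5, -0.2, 0.4]
width: 0.4
grip_force: 0.0
```

```bash
python3 - <<'E'
from arc import *
did([.4,0,-.6,0,0,0],[.88,0,0,0,0,0]); print(env.get_state()['contact_force'])
t=grab('top'); s=grab('side'); f=grab('wrist')
for c in (t,s,f):
  for d in env.place_of(c,'lid_edge')[:1]: print(d['score'],np.array(d['xy'])*[560,420])
go([W(156,272)]+[tcp(a) for a in np.arange(1.75,.9,-.1)],[13.56]*12)
E
```

```text
cmd pose [517.94 420.44 326.62] meas [518.1  419.18 326.3 ] dyaw [ 0.03 -0.07 -0.01]
[ 0.46945556 -0.2408584   0.38155436]
0.87 [ 76.776 194.082]
0.68 [269.808  84.42 ]
cmd [517.9 420.6 272. ] [0.001, 0.0, 0.273, 0.0, 0.0, -0.0]
cmd [525.4 389.6 268.7] [-0.158, 0.0, 0.29, 0.0, 0.0, -0.0]
cmd [528.9 375.2 270.8] [-0.233, 0.0, 0.279, 0.0, 0.0, -0.0]
cmd [532.4 360.6 271.5] [-0.308, 0.0, 0.276, 0.0, 0.0, -0.0]
cmd [535.9 346.1 270.7] [-0.382, 0.0, 0.28, 0.0, 0.0, -0.0]
cmd [539.4 331.7 268.4] [-0.457, 0.0, 0.291, 0.0, 0.0, -0.0]
cmd [542.8 317.6 264.6] [-0.529, 0.0, 0.31, 0.0, 0.0, -0.0]
cmd [546.1 303.9 259.4] [-0.599, 0.0, 0.336, 0.0, 0.0, -0.0]
cmd [549.2 290.8 252.9] [-0.667, 0.0, 0.369, 0.0, 0.0, -0.0]
cmd [552.2 278.4 245. ] [-0.731, 0.0, 0.408, 0.0, 0.0, -0.0]
```

Call:
servo_tool(
  commands=[
    [0, 0, 0, 0.15, 0, 0, 0],
    [0, 0, 0, 0.28, 0, 0, 0],
    [0, -0.08, 0, 0.285, 0, 0, 0],
    [0, -0.158, 0, 0.285, 0, 0, 0],
    [0, -0.233, 0, 0.28, 0, 0, 0],
    [0, -0.308, 0, 0.276, 0, 0, 0],
    [0, -0.382, 0, 0.28, 0, 0, 0],
    [0, -0.457, 0, 0.291, 0, 0, 0],
    [0, -0.529, 0, 0.31, 0, 0, 0],
    [0, -0.599, 0, 0.336, 0, 0, 0],
    [0, -0.667, 0, 0.369, 0, 0, 0],
    [0, -0.731, 0, 0.408, 0, 0, 0],
  ],
)

```text
t: 40.63
eef_pos: [552.8, 276.8, 244.9]
orientation: [0.619, 0.786, 0.0, 0.0]
contact_force: [1.2, 1.0, 1.0]
width: 0.4
grip_force: 0.7
```

```bash
python3 - <<'E'
from arc import *
did([-.731,0,.408,0,0,0]); print(env.get_state()['contact_force'])
go([tcp(a) for a in (.85,.75,.65,.55,.45,.35,.25,.15,.07,0)]+[W(85-150+10,110.5+2.5+11-2)],[13.56]*12)
t=grab('top'); s=grab('side')
for c in (t,s):
  for d in env.place_of(c,'lid_edge')[:1]:
    uv=np.array(d['xy'])*[560,420]; e=[np.linalg.norm(w2px(c,W(85-168*np.cos(a),110.5+168*np.sin(a)))-uv) for a in np.arange(0,1.8,.05)]; print(d['score'],uv,np.argmin(e)*.05,min(e))
E
```

```text
cmd pose [552.15 278.3  245.02] meas [552.76 276.8  244.93] dyaw [-0.07 -0.01 -0.01]
[1.16586118 1.00162638 0.96884638]
cmd [555.  266.8 235.8] [-0.059, 0.0, 0.046, 0.0, 0.0, -0.0]
cmd [557.6 256.2 225.6] [-0.114, 0.0, 0.097, 0.0, 0.0, -0.0]
cmd [559.9 246.6 214.3] [-0.163, 0.0, 0.154, 0.0, 0.0, -0.0]
cmd [561.9 238.2 202. ] [-0.206, 0.001, 0.215, 0.0, 0.0, -0.0]
cmd [563.6 231.  189. ] [-0.243, 0.001, 0.28, 0.0, 0.0, -0.0]
cmd [565.1 225.1 175.3] [-0.274, 0.001, 0.349, 0.0, 0.0, -0.0]
cmd [566.2 220.6 161. ] [-0.297, 0.001, 0.42, 0.0, 0.0, -0.0]
cmd [566.9 217.4 146.4] [-0.313, 0.001, 0.493, 0.0, 0.0, -0.0]
cmd [567.3 216.  134.5] [-0.321, 0.001, 0.553, 0.0, 0.0, -0.0]
cmd [567.4 215.4 124. ] [-0.323, 0.001, 0.605, 0.0, 0.0, -0.0]
cmd [567.4 215.4 122. ] [-0.323, 0.001, 0.615, 0.0, 0.0, -0.0]
0.73 [147.    185.598] 0.9500000000000001 0.7703843137421217
0.89 [278.096 111.09 ] 0.9500000000000001 1.590475997700647
```

The lid follows as expected and is now at about 0.95 rad. Continuing to closed.

Call:
servo_tool(
  commands=[
    [0, -0.059, 0, 0.046, 0, 0, 0],
    [0, -0.114, 0, 0.097, 0, 0, 0],
    [0, -0.163, 0, 0.154, 0, 0, 0],
    [0, -0.206, 0, 0.215, 0, 0, 0],
    [0, -0.243, 0, 0.28, 0, 0, 0],
    [0, -0.274, 0, 0.349, 0, 0, 0],
    [0, -0.297, 0, 0.42, 0, 0, 0],
    [0, -0.313, 0, 0.493, 0, 0, 0],
    [0, -0.321, 0, 0.553, 0, 0, 0],
    [0, -0.323, 0, 0.6, 0, 0, 0],
    [0, -0.323, 0, 0.612, 0, 0, 0],
    [0, -0.323, 0, 0.612, 0, 0, 0],
  ],
)

```text
t: 41.83
eef_pos: [566.8, 214.4, 124.1]
orientation: [0.618, 0.786, -0.001, 0.0]
contact_force: [-5.0, -3.5, 16.3]
width: 0.2
grip_force: 8.2
```

```bash
python3 - <<'E'
from arc import *
did([-.323,0,.612,0,0,0]); print(env.get_state()['contact_force'])
t=grab('top'); s=grab('side')
for c in (t,s):
  for d in env.place_of(c,'lid_edge')[:1]:
    uv=np.array(d['xy'])*[560,420]; A=np.arange(-.1,.5,.02);e=[np.linalg.norm(w2px(c,W(85-168*np.cos(a),110.5+168*np.sin(a)))-uv) for a in A]; print(d['score'],uv,A[np.argmin(e)],min(e))
E
```

```text
cmd pose [567.26 215.5  122.62] meas [566.82 214.38 124.13] dyaw [ 0.04 -0.08 -0.07]
[-5.02897554 -3.46746103 16.27398229]
0.88 [198.576 188.118] -0.039999999999999994 1.2529298140743579
0.82 [285.992 166.32 ] 0.04000000000000001 0.6887758159684948
```

The lid is closed: the TCP reads 124.1, so the plate's top is at 113, with 16 N of contact force. Lifting off and moving over the knob.

Call:
servo_tool(
  commands=[
    [0, 0, 0, -0.05, 0, 0, 0],
    [0, 0, 0, -0.2, 0, 0, 0],
    [0, 0, 0, -0.4, 0, 0, 0],
    [0.5, -0.15, 0, -0.4, 0, 0, 0],
    [0.5, -0.3, 0, -0.4, 0, 0, 0],
    [0.5, -0.385, 0, -0.4, 0, 0, 0],
    [0.5, -0.385, 0, -0.4, 0, 0, 0],
    [0.5, -0.385, 0, -0.4, 0, 0, 0],
    [0.5, -0.385, 0, -0.4, 0, 0, 0],
    [0.5, -0.385, 0, -0.4, 0, 0, 0],
  ],
)

```text
t: 42.87
eef_pos: [584.7, 141.6, 202.4]
orientation: [0.618, 0.786, -0.0, -0.0]
contact_force: [0.5, 0.4, 0.5]
width: 42.5
grip_force: 0.0
```

```bash
python3 - <<'E'
from arc import *
did([-.385,0,-.4,0,0,0]); print(env.get_state()['width'])
f=grab('wrist'); save(f,'w9.png',(160,40,400,260),2.5)
for d in env.place_of(f,'knob_grip')[:2]: print(d['score'],np.array(d['xy'])*[560,420],px2w(f,np.array(d['xy'])*[560,420],87))
print(W(-132,90)); go([W(-132,90)],[13.56])
t=grab('top'); s=grab('side')
for c in (t,s):
  for d in env.place_of(c,'lid_edge')[:1]:
    uv=np.array(d['xy'])*[560,420]; A=np.arange(-.1,.5,.02);e=[np.linalg.norm(w2px(c,W(85-168*np.cos(a),110.5+168*np.sin(a)))-uv) for a in A]; print(d['score'],uv,A[np.argmin(e)],min(e))
E
```

```text
cmd pose [585.28 140.63 202.62] meas [584.72 141.6  202.35] dyaw [ 0.03  0.04 -0.08]
42.47873192778527
0.89 [279.888 204.204] [582.23468833 142.10503397  87.        ]
(np.float64(585.4491818770503), np.float64(140.57951004948092), 90)
cmd [585.4 140.6  90. ] [-0.0, 0.001, 0.563, 0.0, 0.0, -0.0]
0.63 [199.024 188.286] -0.08 0.9853520219792578
0.8 [285.32  165.606] 0.060000000000000026 0.1411675527452637
```

View pics/w9.png

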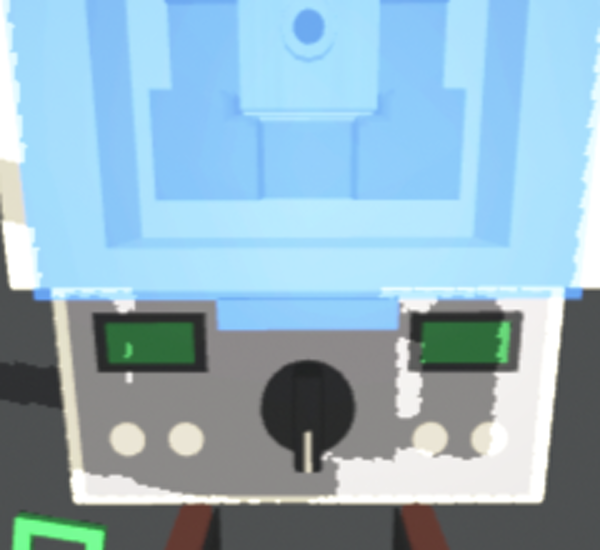

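The lid lies flat over the stack, and the knob is at (308,408) in the crop with its bar along bath x. Gripping the bar.

Call:
servo_tool(
  commands=[
    [0.45, 0, -0.002, 0.15, 0, 0, 0],
    [0.45, 0, -0.002, 0.3, 0, 0, 0],
    [0.45, 0, -0.002, 0.42, 0, 0, 0],
    [0.45, 0, -0.002, 0.52, 0, 0, 0],
    [0.45, 0, -0.002, 0.56, 0, 0, 0],
    [0.45, 0, -0.002, 0.56, 0, 0, 0],
    [0, 0, -0.002, 0.56, 0, 0, 0],
    [0, 0, -0.002, 0.56, 0, 0, 0],
    [0, 0, -0.002, 0.56, 0, 0, 0],
    [0, 0, -0.002, 0.56, 0, 0, 0],
    [0, 0, -0.002, 0.56, 0, 0, 0],
    [0, 0, -0.002, 0.56, 0, 0, 0],
  ],
  grip_force=30,
)

```text
t: 44.17
eef_pos: [585.4, 140.7, 91.7]
orientation: [0.619, 0.786, 0.001, 0.001]
contact_force: [-1.1, -0.9, 5.7]
width: 10.7
grip_force: 30.0
```

Call:
servo_tool(
  commands=[
    [0, 0, 0, 0, 0, 0, 0.035],
    [0, 0, 0, 0, 0, 0, 0.07],
    [0, 0, 0, 0, 0, 0, 0.105],
    [0, 0, 0, 0, 0, 0, 0.14],
    [0, 0, 0, 0, 0, 0, 0.175],
    [0, 0, 0, 0, 0, 0, 0.21],
    [0, 0, 0, 0, 0, 0, 0.245],
    [0, 0, 0, 0, 0, 0, 0.28],
    [0, 0, 0, 0, 0, 0, 0.315],
    [0, 0, 0, 0, 0, 0, 0.345],
    [0, 0, 0, 0, 0, 0, 0.345],
    [0, 0, 0, 0, 0, 0, 0.345],
  ],
)

```text
t: 45.17
eef_pos: [584.3, 140.9, 91.6]
orientation: [0.935, 0.354, -0.0, -0.0]
contact_force: [-2.6, 1.6, 7.8]
width: 11.2
grip_force: 30.2
```

```bash
python3 - <<'E'
from arc import *
did([0,-.002,.56,0,0,0],[0,0,0,0,0,.345]); s=env.get_state(); print(np.degrees(yawnow(s)),s['contact_force'],s['wrist_torque'],s['width'])
E
```

```text
cmd pose [584.89 140.54  90.62] meas [584.32 140.94  91.64] dyaw [ 0.03 -0.   -0.07]
-48.50022006418248 [-2.56215462  1.56563498  7.80323913] [0.15858568 0.48695116 0.50124876] 11.171458616070298
```

The torque jumped to 0.5 N m at 62°, so the knob is at its stop. Turning back, releasing and lifting.

Call:
servo_tool(
  commands=[
    [0, 0, 0, 0, 0, 0, 0],
    [0, 0, 0, 0, 0, 0, -0.035],
    [0, 0, 0, 0, 0, 0, -0.07],
    [0, 0, 0, 0, 0, 0, -0.105],
    [0, 0, 0, 0, 0, 0, -0.14],
    [0, 0, 0, 0, 0, 0, -0.175],
    [0, 0, 0, 0, 0, 0, -0.21],
    [0, 0, 0, 0, 0, 0, -0.245],
    [0, 0, 0, 0, 0, 0, -0.28],
    [0, 0, 0, 0, 0, 0, -0.315],
    [0, 0, 0, 0, 0, 0, -0.345],
    [0, 0, 0, 0, 0, 0, -0.345],
  ],
)

```text
t: 46.17
eef_pos: [585.4, 140.7, 91.7]
orientation: [0.617, 0.787, 0.001, 0.0]
contact_force: [-0.6, 0.4, 5.0]
width: 10.9
grip_force: 30.0
```

Call:
servo_tool(
  commands=[
    [0.45, 0, 0, 0, 0, 0, 0],
    [0.45, 0, 0, 0, 0, 0, 0],
    [0.45, 0, 0, 0, 0, 0, 0],
    [0.45, 0, 0, 0, 0, 0, 0],
    [0.45, 0, 0, -0.1, 0, 0, 0],
    [0.45, 0, 0, -0.3, 0, 0, 0],
    [0.45, 0, 0, -0.5, 0, 0, 0],
    [0.45, -0.2, 0, -0.7, 0, 0, 0],
    [0.45, -0.2, 0, -0.7, 0, 0, 0],
    [0.45, -0.2, 0, -0.7, 0, 0, 0],
    [0.45, -0.2, 0, -0.7, 0, 0, 0],
    [0.45, -0.2, 0, -0.7, 0, 0, 0],
  ],
)

```text
t: 47.17
eef_pos: [592.5, 102.1, 228.4]
orientation: [0.619, 0.785, -0.001, -0.002]
contact_force: [-0.5, 0.6, -0.0]
width: 39.5
grip_force: 0.0
```

```bash
python3 - <<'E'
from arc import *
did([0,0,0,0,0,-.345],[-.2,0,-.7,0,0,0]); s=env.get_state(); print(s['t'],s['contact_force'])
f=grab('wrist'); sd=grab('side')
for d in env.outline_of(f,'top_plate')[:1]: print(d['score'],[np.round(v,2) for v in square(f,d,87)])
# bar direction: pale pointer line on the dark knob
uv=w2px(f,W(-132,92)); print(uv)
c=f['frame'][int(uv[1])-25:int(uv[1])+45,int(uv[0])-28:int(uv[0])+28]; g=cv2.cvtColor(c,cv2.COLOR_RGB2GRAY)
pts=np.argwhere(g<45); 
n,l,st,cen=cv2.connectedComponentsWithStats((g<60).astype(np.uint8)); print(st[1:],cen[1:])
for d in env.place_of(sd,'lid_edge')[:1]: print(d['score'],np.array(d['xy'])*[560,420])
for r in g[::4,::4]: print(' '.join('%3d'%v for v in r))
E
```

```text
cmd pose [594.25 101.65 230.62] meas [592.49 102.07 228.42] dyaw [0.22 0.08 0.  ]
47.1667 [-0.46228212  0.59784248 -0.00573424]
[284.89674606 161.21204349]
[[ 12   5  35  40 921]
 [  0  63  31   7 216]] [[28.63517915 22.13680782]
 [14.93055556 65.98611111]]
0.7 [290.584 187.698]
139 139 139 139 140 139 139 139 139 139 139 139 139 152
138 139 139 139 139 139 133  95 113 138 139 139 142 242
139 139 138 139 136  47  40  43  44  46 103 138 243 245
139 138 139 137  46  46  40  46  46  46  46 113 245 245
137 137 138 101  46  45  40  45  45  45  47  60 245 245
138 138 138  50  44  45  41  44  45  44  44  44 135 138
138 138 138  49  44  45  40  44  44  43  44  44 134 138
138 137 138  61  44  45  40  75  43  44  44  45 137 137
137 138 138 134  44  45  39 161  43  43  44  80 138 138
137 137 137 137 115  44  39 160  42  44  57 138 137 137
137 137 137 137 137 134  50 159  42 126 137 137 137 137
137 137 137 137 137 137  84 154  48 137 137 137 137 137
137 137 137 137 137 137 137 137 137 137 137 137 137 137
137 137 137 137 137 137 137 138 137 137 137 137 137 137
137 137 137 137 137 137 137 137 137 137 137 137 137 137
216 216 216 216 218 218 218 218 218 218 218 218 218 218
 49  48  48  48  48  48  48  48  77  79  79  79  80  79
 48  48  47  47  48  48  48  48  78  79  79  79  79  79
```

```bash
python3 - <<'E'
from arc import *
t=grab('top'); f=grab('wrist')
for c in (t,f):
  for d in env.place_of(c,'lid_edge')[:1]: print(d['score'],np.array(d['xy'])*[560,420],w2px(c,W(-83,110.5)),w2px(c,W(85-168*np.cos(.1),110.5+16.8)))
E
```

```text
0.6 [198.576 188.706] [199.12027831 186.92094014] [197.36891199 185.90983006]
0.7 [280.672 106.596] [284.15262883 108.29708793] [284.23753832 106.81087799]
```

```bash
python3 -c "
from bench import env
print(env.sign_off())"
```

```text
the job is handed in; nothing more can be done
None
```

I stacked the body, all three white spacers and the top plate in the pocket, closed the lid, then turned the start knob to its stop and back. I handed the job in at about 47 s; the sign-off gave no verdict.

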